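# Spread a snap ring with pliers and hold it open at the groove of a tube rotator's spindle

## Robot

A 6-joint arm with a two-finger parallel gripper is mounted at the origin on the work surface. World frame = base frame: x ahead of the robot, y to its left, z up, the work surface at z = 0. Lengths are in mm, angles in rad, forces in N, time in s.
With the tool pointing down it reaches from about 350 to 875 mm from the base axis. Payload 4.2 kg.
Tool frame: the origin (TCP) lies at the very end of the fingers, on their centre line; the grasp point (between the pads) lies arm.hold_point_z behind it (arm.hold_point_z is the distance from the TCP to the grasp point, in mm); z points along the fingers, y is the direction in which the jaws open and shut (so a half turn about z gives the same grasp; the last joint's range is limited). The gripper opens to 85 mm and grips with 20 to 120 N. Pads are 22 mm wide; open, the fingers measure 114 mm over their backs; the gripper's body (76 mm by 85 mm) begins 54 mm behind the grasp point. The pads swing forward as they close: fully open they stand 13 mm farther back than shut.
Start: joints at [-1.044, 0.385, 0.008, 0, -1.194, -0.259], TCP at [165.398, -602.696, 231.312] pointing down, gripper open.
Joint ranges: [-3.14, 3.14], [-1.21, 2.06], [-1.07, 1.41], [-3.16, 2.05], [-2.99, -0.16], [-3.1, 3.1]. Speed limits (rad/s): [2.79, 2.79, 3.14, 3.14, 3.14, 3.14].

## Interface

Orientations are given as a unit quaternion [x, y, z, w].
In Python, from bench import arm gives the robot as it stands.
- The arm moves only by the tool step_arm, never from a script. Its argument "series" is a list of rows, each a list of 6 numbers: the shift along the world's x, y, z scaled (see below), then the turn, a rotation vector about the world's x, y, z scaled (see below). A call has 1 to 12 rows; each row is the pose to reach, as a shift and turn from the pose commanded when the call began; what a row does not reach only later rows make up. The controller multiplies each number of a shift by 400 mm and each number of a turn by pi/2 rad. A row lasts 1/12 s, in which the tool goes at most 41.7 mm and 7.16 degrees, less where a joint would pass 70% of its speed; a pose out of reach is approached as far as the arm can. A call with a number of a shift or a turn outside -1 to 1 is refused whole. A call with a gripper value outside its range is refused whole. "jaw" is the opening, from -1 (shut) to 1 (fully open), set as the call begins (left out, the last holds). The fingers move at their own pace and stop on an object; the grip force is fixed at half the most. Time passes only in rows, so rows that repeat a pose let the fingers close. It gives the time, the measured TCP pose, the force and the opening at its end, in the units of the state.
- arm.read_state(): the state, without advancing time (a new reading comes with each control period).
- arm.get_image(name): name is "scene" or "side" or "wrist"; returns a dict with "image" (480x640x3 uint8, red, green, blue), "camera_matrix" (3x3 intrinsics, pixels), "world_from_camera" (4x4, takes a point from camera to world coordinates). Camera axes: x right, y up, looking along -z (the intrinsics and any distortion apply to the point x, -y, -z); pixel columns grow to the right and rows downward; lengths in mm; the calibration is good to about 2 mm. A picture is of the moment at which its call begins. There is no depth.
- arm.job_done(): hands the job in, once; it reports no verdict.
The state is a dict: "clock": time; "joints": joint angles; "joint_vel": joint speeds; "joint_efforts": joint torques, N m; "position": TCP position; "ee_rot": TCP orientation; "contact_force": force on the tool from outside, world axes, zero at the start; "wrist_torque": the same for the moment, N m; "gripper_width": finger opening in mm.
Only numpy, scipy, OpenCV 4.12 (cv2) and the standard library are available. Lean on these libraries where they do the work, as an engineer would, in place of code of your own. Each camera call takes 0.05 s, during which the arm holds its last target.

## Task

Take the blue-handled spreading pliers out of their grey stand, put their two pins between the eyes of the brass snap ring on the green pedestal, and squeeze the handles so that the pins spread the ring open. Lift the ring off on the pliers, bring it over the free end of the tube rotator's spindle, and slide it down, spread and level, until it surrounds the black groove. Finish there still holding: keep the pliers squeezed and the ring spread at the height of the groove, roughly centred and not pressed against the spindle, and leave everything else on the bench where it is.

Things in the scene. Friction and masses are not known exactly. Their poses are not given: they have to be found in the camera images.
- pliers_grip (a point): Where to grip the pliers (steel, blue handles, 173 mm long, 150 g; they stand tips down in the grey stand): midway between the handles, half-way along them. z up along the pliers, y from handle to handle (squeeze along y), x across the flat. At rest 61 mm over the handles' outer faces here, 67 mm at their tops (lean 0.14 rad); 33 mm at the stop. Handles 48 mm long, 15 mm wide in x.
- pliers_pivot (a point): Pivot of the pliers (16 mm boss), 60 mm below the grip point, 95 mm above the pin ends. The arms do not cross: squeezing the handles moves the pins apart. Spring: each handle takes 3 N to start moving, about 15 N at the stop with the ring on; hold with 25 to 40 N against the stop. To carry them unspread, set the gripper 2 to 3 mm narrower than the handles here.
- pliers_tips (a point): Midway between the ends of the two pins, 155 mm below the grip point; fixed to the pivot. Pins are round, 6 mm diameter, 27 mm long. At rest 13 mm over both ends along y (17 mm over both at 15 mm above the ends); at the stop the ends stand 51 mm apart centre to centre, splayed 0.1 rad. The arms above the pins are 11 mm thick along x.
- pliers_jaw (a joint): How far each arm of the pliers is squeezed (rad): 0 at rest, 0.235 at the stop; both arms move alike. Each pin's end moves 95 mm x this angle outward.
- stand_mouth (a point): Centre of the mouth of the grey pliers stand, 78 mm above the bench. The pliers stand 72 mm deep in its pocket (30 mm along their y, 15 mm along x): draw them straight up by 90 mm or more. Foot 70 x 80 mm.
- ring_seat (a point): Point of the brass-coloured snap ring (44 g, lying flat) through which the spindle axis should pass when the ring is spread; half-way up the 6 mm band; fixed to the ring's hinge. z up, -x towards the two eyes, +x to the hinge at the back (21 mm away), y across. Closed: inside radius 13 mm, outside 19 mm, centre 5 mm along +x from here. Spread and centred here: about 3 mm free around the spindle.
- ring_eyes (a point): Midpoint between the ring's eyes while closed, 22 mm along -x from ring_seat, same height; fixed to the hinge, so it does not follow the eyes as they open. The eyes are upright V notches facing each other along y, 10 mm high (3 mm below to 7 mm above this point), 33 mm between their bottoms, 23 mm between their lips; nothing lies under them but the pedestal's foot.
- ring_back (a point): The ring's hinge. To spread: closed pins upright at ring_eyes, pliers' y along the ring's y, pin ends 4 to 6 mm below the eyes' underside; squeeze to the stop. The pins seat in the notches and friction carries the ring; the ring slides about 5 mm along its -x as it opens.
- ring_half (a joint): How far each half of the snap ring has swung open (rad): 0 closed, about 0.3 with the pliers at the stop; both halves alike. A spring pulls it shut with 3 N (closed) to 6 N (spread) at each eye. It passes over the spindle from about 0.22 on.
- pedestal_top (a point): Centre of the green pedestal's top, under the ring, 30 mm above the bench. Round, 34 mm diameter (foot 68 mm, 8 mm high); a white boss of 12 mm diameter stands 6 mm up inside the ring: lift the ring straight up.
- groove (a point): Middle of the groove in the tube rotator's upright steel spindle (30 mm diameter), on its axis, half-way up the groove: the black band, 9 mm high, 25 mm diameter. Below it: a hub of 44 mm diameter ends 12.5 mm lower, the purple disc (152 mm diameter) 20.5 mm lower. Capped tubes stand on the disc 62 mm from the axis, tops 37 mm above the disc. White body 170 x 170 x 44 mm.
- spindle_top (a point): Centre of the free upper end of the spindle, 21.5 mm above the groove's middle, slightly chamfered.
- cup_mid (a point): Bystander: specimen cup with red lid, 60 mm diameter, 72 mm high; point half-way up. Leave alone.
- jar_mid (a point): Bystander: small jar with yellow lid, 44 mm diameter, 60 mm high; point half-way up. Leave alone.
- driver_mid (a point): Bystander: screwdriver lying on the bench, 170 mm long, point near its middle. Leave alone.
- washer_mid (a point): Bystander: steel washer lying flat, 42 mm diameter, 6 mm thick; its centre. Leave alone.
- tray_mid (a point): Bystander: empty white tray, 120 x 90 x 30 mm; its centre. Leave alone.
- tip_box_mid (a point): Bystander: blue pipette tip box, 120 x 80 x 55 mm; its centre. Leave alone.

How it is judged (in metres and radians):
On the way, in this order (a step that is already met when the one before it is completed fails the run):
1. the pliers have been drawn out of the stand, at least 85 mm up, held by the gripper (z of pliers_tips in the frame of stand_mouth above 0.013 m and contact force between the fingers and pliers above 3 N), for 0.1 s.
2. the ring, spread open by the pliers, has been lifted 15 mm or more off the pedestal (z of ring_seat in the frame of pedestal_top above 0.018 m and contact force between the fingers and pliers above 3 N and contact force between pliers and ring above 1 N and value of joint ring_half above 0.22 rad), for 0.2 s.
3. the spread ring is over the free end of the spindle, above it, within 8 mm of its axis (horizontal distance between ring_seat and spindle_top below 0.008 m and z of ring_seat in the frame of spindle_top above 0.002 m and contact force between the fingers and pliers above 3 N and contact force between pliers and ring above 1 N and value of joint ring_half above 0.22 rad), for 0.05 s.
At the end, for the whole second after the job is handed in: Pliers still squeezed by the gripper (over 3 N) and carrying the ring (over 1 N); ring spread over 0.22 rad a side, level within 0.15 rad, at rest, seat point within 6 mm of the spindle axis, mid-band within 4 mm of groove mid-height; ring and pliers each press the rotator under 3 N (horizontal distance between ring_seat and groove below 0.006 m and z of ring_seat in the frame of groove between -0.004 and 0.004 m and angle between ring_seat's own z axis and vertical below 0.15 rad and value of joint ring_half above 0.22 rad and contact force between the fingers and pliers above 3 N and contact force between pliers and ring above 1 N and contact force between each of ring, pliers and rotator below 3 N and linear speed of ring below 0.02 m/s); the arm keeps its last pose, push and grip.
It fails at once if a bystander (cup, jar, screwdriver, washer, tray or tip box) is moved by more than 30 mm (distance of any of cup_mid, jar_mid, driver_mid, washer_mid, tray_mid, tip_box_mid from where it was at the start of the episode above 0.03 m).
It also fails if it takes over 51 s, if anything falls off the work surface, if the arm or the gripper's body presses on something with over 40 N, if the wrist force passes 120 N, or if a joint passes its speed limit or range.

## Working session

There is one attempt and no reset: what is moved stays moved. The work goes in short steps, Python scripts to look and compute and a tool call to move; the robot and the scene stay as the last step left them, time stands still between calls to the robot, and variables do not carry over. Pictures are saved under pics/ and viewed, and the job is handed in when it is done.

Besides the shell and the picture viewer there is one more tool, called after "Request:" as name([rows], argument=value, ...), one row to a line, values as JSON. step_arm: Moves the arm, as the interface text tells. Shifts and turns lie within -1 to 1; 1 stands for 400 mm of shift or pi/2 rad of turn. Its arguments: {"type":"object","properties":{"series":{"type":"array","items":{"type":"array","items":{"type":"number","minimum":-1,"maximum":1}}},"jaw":{"type":"number"}},"required":["series"]}

```bash
ls; mkdir -p pics
cat > h.py <<'E'
import numpy as np, cv2, json
from bench import arm
def snap(n,f):
    d=arm.get_image(n); cv2.imwrite(f'pics/{f}.png',cv2.cvtColor(np.asarray(d['image']),cv2.COLOR_RGB2BGR))
    np.savez(f'pics/{f}.npz',K=d['camera_matrix'],T=d['world_from_camera'],**({'D':d['distortion']} if 'distortion' in d else {}))
    return d
def load(f):
    z=np.load(f'pics/{f}.npz'); return z['K'],z['T']
def ray(f,u,v):
    K,T=load(f); d=np.linalg.inv(K)@np.array([u,v,1.]); d=np.array([d[0],-d[1],-d[2]]); return T[:3,3],T[:3,:3]@d
def onz(f,u,v,z):
    o,d=ray(f,u,v); return o+d*(z-o[2])/d[2]
def proj(f,p):
    K,T=load(f); c=T[:3,:3].T@(np.asarray(p,float)-T[:3,3]); q=K@np.array([c[0],-c[1],-c[2]]); return q[:2]/q[2]
def tri(*obs):
    A=np.zeros((3,3));b=np.zeros(3)
    for f,u,v in obs:
        o,d=ray(f,u,v); d=d/np.linalg.norm(d); P=np.eye(3)-np.outer(d,d); A+=P;b+=P@o
    x=np.linalg.solve(A,b)
    return x,[np.round(proj(f,x)-[u,v],1) for f,u,v in obs]
E
python3 - <<'E'
from h import *
for n in ['scene','side','wrist']:
    d=snap(n,n+'0'); print(n,d.keys(),np.round(d['camera_matrix'],1).tolist(),np.round(d['world_from_camera'],3).tolist())
print(arm.read_state(), arm.hold_point_z)
E
```

```text
pics
scene dict_keys(['image', 'camera_matrix', 'world_from_camera']) [[524.3, 0.0, 320.2], [0.0, 524.3, 231.7], [0.0, 0.0, 1.0]] [[0.662, -0.595, 0.456, 1062.73], [0.749, 0.527, -0.4, -415.409], [-0.002, 0.606, 0.795, 901.218], [0.0, 0.0, 0.0, 1.0]]
side dict_keys(['image', 'camera_matrix', 'world_from_camera']) [[543.4, 0.0, 325.7], [0.0, 543.4, 240.6], [0.0, 0.0, 1.0]] [[-0.943, 0.226, -0.246, 320.854], [-0.333, -0.587, 0.738, 826.134], [0.022, 0.778, 0.628, 799.549], [0.0, 0.0, 0.0, 1.0]]
wrist dict_keys(['image', 'camera_matrix', 'world_from_camera']) [[408.0, 0.0, 322.7], [0.0, 408.0, 242.7], [0.0, 0.0, 1.0]] [[-0.264, -0.924, -0.277, 94.328], [0.965, -0.253, -0.076, -621.245], [0.001, -0.287, 0.958, 373.104], [0.0, 0.0, 0.0, 1.0]]
{'clock': 0.15, 'joints': array([-1.04438899e+00,  3.85380356e-01,  6.91643558e-03, -3.36213485e-04,
       -1.19402266e+00, -2.58607072e-01]), 'joint_vel': array([ 1.97928031e-05, -2.06679951e-03,  3.79220168e-03,  2.06273528e-03,
        5.21633593e-04, -7.61698236e-05]), 'joint_efforts': array([-2.82101901e-04, -3.92677796e+01,  1.88582021e+01,  4.18858856e+00,
       -3.42488755e-03, -7.99854348e-06]), 'position': array([ 165.2719656 , -602.28052126,  230.46584702]), 'ee_rot': array([-1.33438893e-01,  9.91056670e-01,  8.40627634e-04, -1.78886190e-04]), 'contact_force': array([-0.4513462 , -0.01444271, -0.58836492]), 'wrist_torque': array([-0.02163225, -0.07063154,  0.03750895]), 'gripper_width': 85.79025067389382} 18.700000000000003
```

View pics/scene0.png

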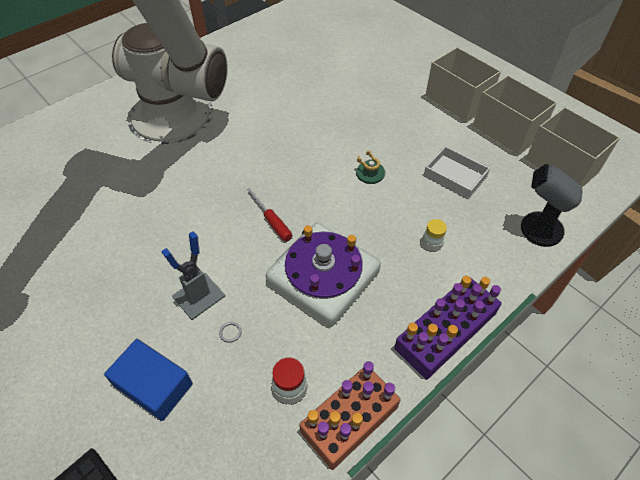

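View pics/side0.png

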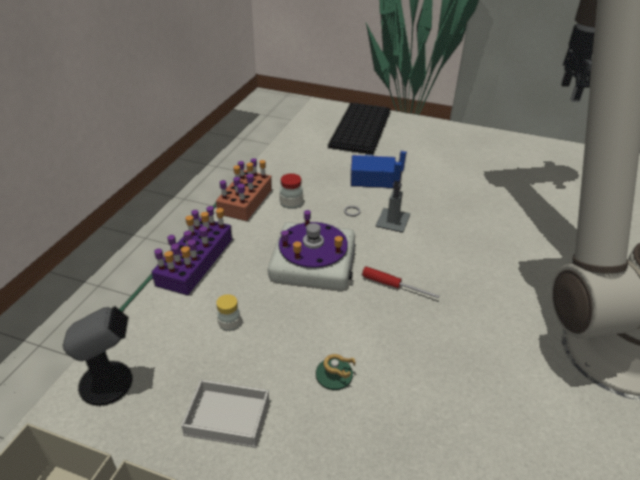

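View pics/wrist0.png

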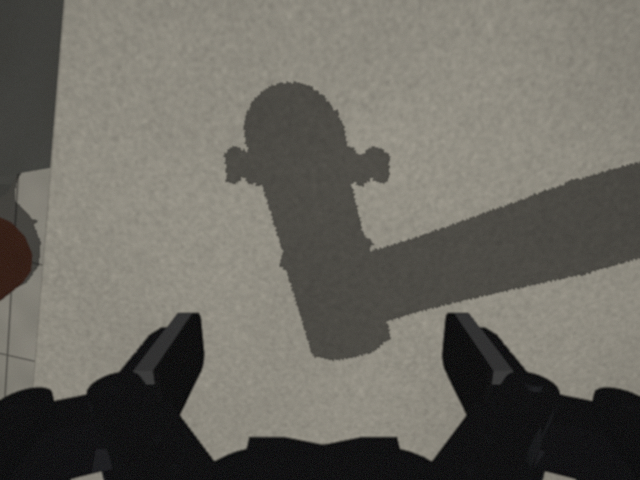

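The scene view shows the pliers near (185,265), the rotator at (323,262) and the ring at (370,165). The side view shows them at (397,195), (314,240) and (335,365). I'll zoom in on each.

```bash
cat >> h.py <<'E'
def crop(f,out,x,y,w,h,s):
    im=cv2.imread(f'pics/{f}.png')[y:y+h,x:x+w]; cv2.imwrite(f'pics/{out}.png',cv2.resize(im,None,fx=s,fy=s,interpolation=cv2.INTER_CUBIC))
E
python3 - <<'E'
from h import *
crop('scene0','a',150,220,100,100,4);crop('scene0','b',270,215,110,100,4);crop('scene0','c',345,140,50,50,8)
crop('side0','d',370,140,60,100,4);crop('side0','e',265,210,100,80,4);crop('side0','f',305,340,60,60,8)
def g(fs,o):
    a=[cv2.resize(cv2.imread(f'pics/{f}.png'),(400,int(400*cv2.imread(f"pics/{f}.png").shape[0]/cv2.imread(f"pics/{f}.png").shape[1]))) for f in fs]
    h=max(i.shape[0] for i in a);a=[cv2.copyMakeBorder(i,0,h-i.shape[0],0,0,0) for i in a];cv2.imwrite(f'pics/{o}.png',np.hstack(a))
g('ad','g1');g('be','g2');g('cf','g3')
E
```

```text
(no output)
```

View pics/g1.png

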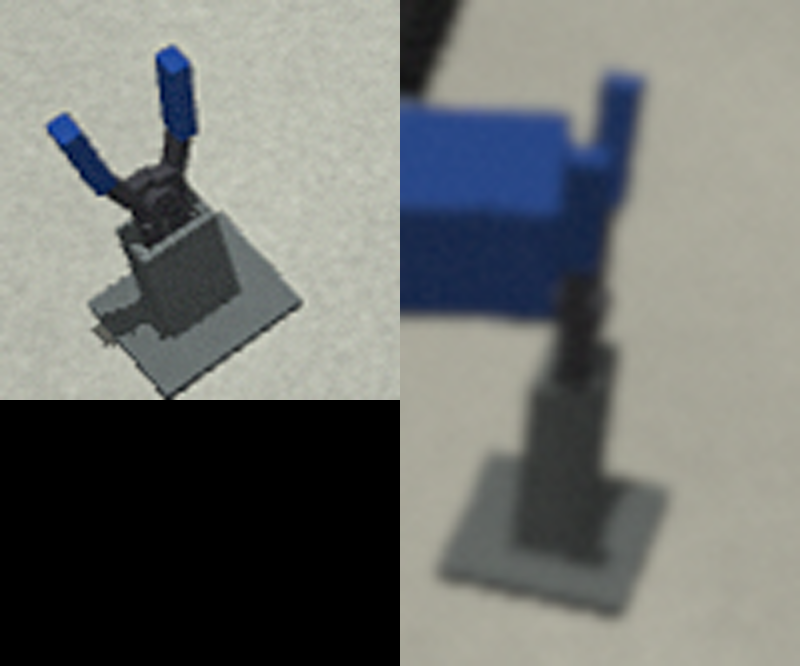

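View pics/g2.png

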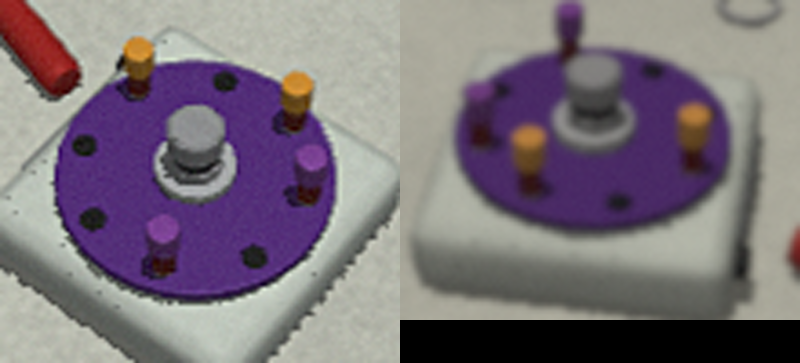

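View pics/g3.png

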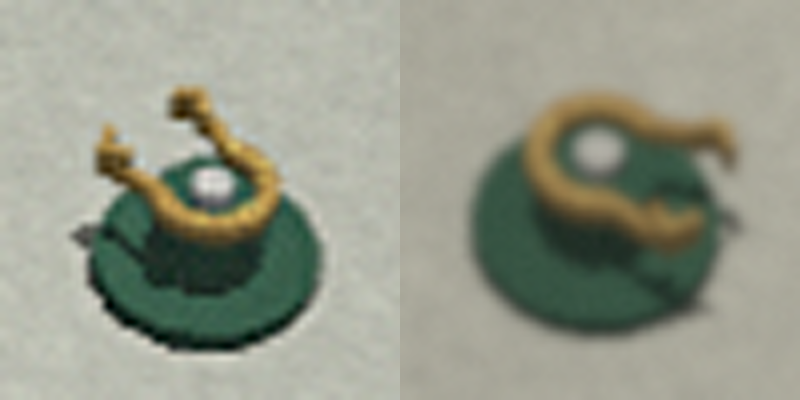

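Run:
```python
from h import *
s,d='scene0','side0'
P=lambda n,*o:print(n,*[np.round(x,1) if i==0 else x for i,x in enumerate(tri(*o))])
P('hA',(s,165.5,250.5),(d,403.7,152)); P('hB',(s,193,233),(d,398.2,163.3))
P('hA2',(s,165.5,250.5),(d,398.2,163.3)); P('hB2',(s,193,233),(d,403.7,152))
P('spt',(s,323.6,249.4),(d,313,228.8)); P('boss',(s,371.5,162.5),(d,335,361.75))
print('boss z36',onz(s,371.5,162.5,36),onz(d,335,361.75,36))
for e in [(359,158.7),(368.7,152.5)]:
  print('eye s',onz(s,*e,40))
for e in [(353.7,360.2),(346.2,373.7)]: print('eye d',onz(d,*e,40))
# stand foot corners scene
for u,v in [(90,300),(170,397),(300,300),(220,215)]: print('foot s',onz(s,150+u/4,220+v/4,5))
for u,v in [(95,455),(268,490),(225,612),(40,578)]: print('foot d',onz(d,370+u/6.667,140+v/6.667,5))
```

```text
hA [ 504.8 -273.6  178.2] [array([-0.1, -0.1]), array([-0.1,  0.1])]
hB [ 504.6 -218.5  178.9] [array([-0.2, -0.1]), array([-0.1,  0.1])]
hA2 [ 503.3 -266.1  159.4] [array([5.8, 3.4]), array([ 4.4, -2.4])]
hB2 [ 506.1 -226.4  197. ] [array([-5.7, -3.6]), array([-4.6,  2.4])]
spt [635.7 -31.8  93.4] [array([-0., -0.]), array([-0.,  0.])]
boss [493.1 241.8  35.1] [array([-0.6, -0.2]), array([-0.8,  0.2])]
boss z36 [495.06713578 241.65870981  36.        ] [491.79365188 241.62075776  36.        ]
eye s [469.80414477 225.69903082  40.        ]
eye s [470.17777605 256.7982705   40.        ]
eye d [461.27691013 230.00674933  40.        ]
eye d [464.78129448 262.12189589  40.        ]
foot s [ 473.74062454 -285.83120163    5.        ]
foot s [ 545.03766964 -285.7100339     5.        ]
foot s [ 542.35559726 -208.37954395    5.        ]
foot s [ 474.66178224 -209.98382496    5.        ]
foot d [ 537.09898773 -283.53593976    5.        ]
foot d [ 470.70922655 -285.21477278    5.        ]
foot d [ 468.88839268 -206.42583717    5.        ]
foot d [ 536.26969546 -201.83333233    5.        ]
```

Request:
step_arm([
  [0.85,0.89,0.1,0,0,-0.17],
  [0.85,0.89,0.1,0,0,-0.17],
  [0.85,0.89,0.1,0,0,-0.17],
  [0.85,0.89,0.1,0,0,-0.17],
  [0.85,0.89,0.1,0,0,-0.17],
  [0.85,0.89,0.1,0,0,-0.17],
  [0.85,0.89,0.1,0,0,-0.17],
  [0.85,0.89,0.1,0,0,-0.17],
  [0.85,0.89,0.1,0,0,-0.17],
  [0.85,0.89,0.1,0,0,-0.17],
  [0.85,0.89,0.1,0,0,-0.17],
  [0.85,0.89,0.1,0,0,-0.17],
], jaw=1)

```text
clock: 1.15
position: [506.4, -244.7, 271.4]
ee_rot: [-0.001, 1.0, 0.0, -0.0]
contact_force: [0.5, 0.4, 0.2]
gripper_width: 85.2
```

Request:
step_arm([
  [0,0,0,0,0,0],
  [0,0,0,0,0,0],
])

```text
clock: 1.32
position: [506.5, -244.9, 270.8]
ee_rot: [-0.002, 1.0, 0.0, -0.0]
contact_force: [-0.0, -0.3, -0.4]
gripper_width: 85.3
```

Run:
```python
from h import *
snap('wrist','w1'); s=arm.read_state(); print(s['position'],s['ee_rot'],s['clock'],s['joints'])
```

```text
[ 505.47965367 -245.92720269  270.74975906] [-1.16587184e-03  9.99999097e-01  2.09621737e-04 -6.34848145e-04] 1.3667 [-1.64669004e-01  2.52553599e-01 -8.35086213e-02 -2.15877822e-04
 -1.23605560e+00 -1.40372452e+00]
```

View pics/w1.png

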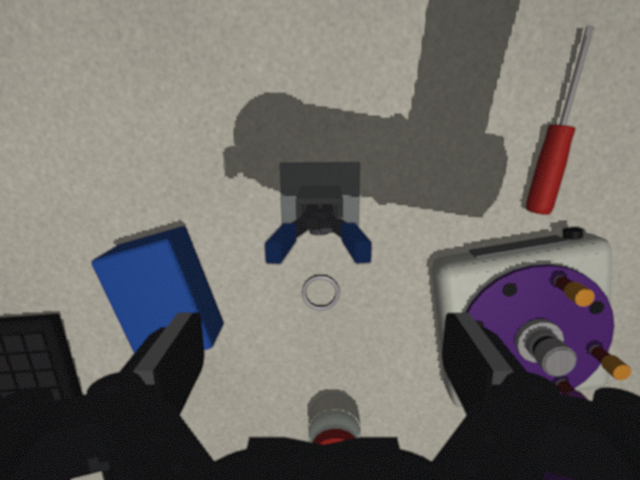

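The wrist view shows the blue handles at about (280,245) and (357,245), nearly aligned with the image axes. Now I'll measure their tops.

Run:
```python
from h import *
im=cv2.imread('pics/w1.png'); hsv=cv2.cvtColor(im,cv2.COLOR_BGR2HSV)
m=cv2.inRange(hsv,(100,100,30),(130,255,255)); m[:200]=0;m[290:]=0;m[:,:240]=0;m[:,400:]=0
n,l,st,c=cv2.connectedComponentsWithStats(m)
for i in range(1,n):
  if st[i][4]>50: print(st[i],c[i])
for uv in [(265,263),(283,263),(353,263),(371,263),(265,244),(371,244)]: print(uv,onz('w1',*uv,179))
for uv in [(280,162),(360,162)]: print('foot',onz('w1',*uv,5))
print(onz('w1',555,358,95))
crop('w1','w1c',240,150,160,130,5)
```

```text
[266 223  31  40 814] [280.55528256 242.72113022]
[341 223  30  40 791] [355.67383059 242.11883692]
(265, 263) [ 516.38170337 -279.79364337  179.        ]
(283, 263) [ 516.33711864 -268.82095398  179.        ]
(353, 263) [ 516.16376889 -226.15807567  179.        ]
(371, 263) [ 516.11920232 -215.18985566  179.        ]
(265, 244) [ 504.2781352  -279.34714495  179.        ]
(371, 244) [ 504.02222979 -215.64610992  179.        ]
foot [ 472.46918035 -287.10973513    5.        ]
foot [ 472.16651029 -208.14219304    5.        ]
[634.82157169 -37.45414319  95.        ]
```

View pics/w1c.png

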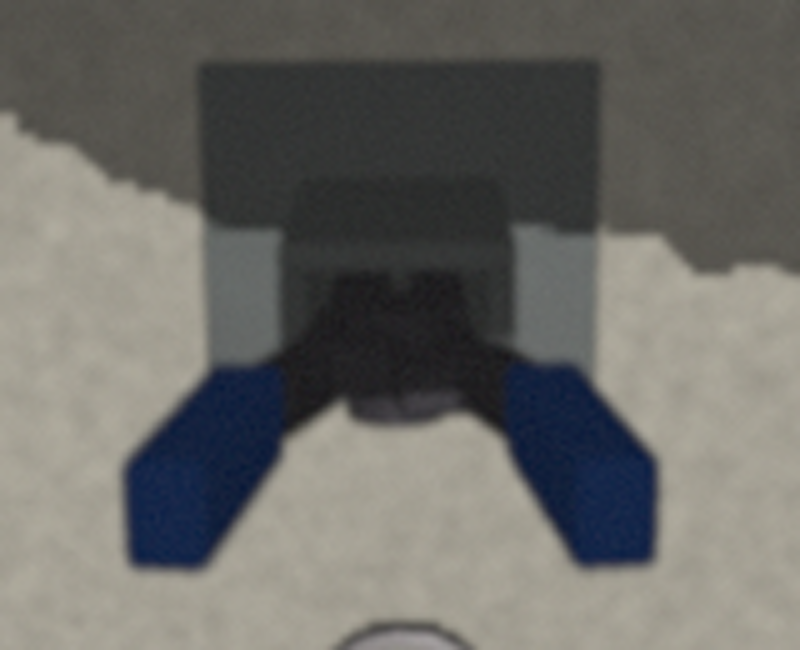

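Request:
step_arm([
  [0.005,-0.003,-0.1,0,0,0],
  [0.005,-0.003,-0.18,0,0,0],
  [0.005,-0.003,-0.25,0,0,0],
  [0.005,-0.003,-0.3,0,0,0],
  [0.005,-0.003,-0.333,0,0,0],
  [0.005,-0.003,-0.333,0,0,0],
  [0.005,-0.003,-0.333,0,0,0],
])

```text
clock: 1.95
position: [506.3, -249.0, 137.8]
ee_rot: [0.0, 1.0, -0.0, -0.001]
contact_force: [-0.1, -0.8, 0.5]
gripper_width: 85.6
```

Run:
```python
from h import *
print(arm.hold_point_z)
snap('wrist','w2'); snap('side','d2'); snap('scene','s2');s=arm.read_state(); print(s['position'],s['ee_rot'],s['clock'])
crop('s2','s2c',130,150,120,120,5)
crop('d2','d2c',350,60,120,120,5)
```

```text
18.700000000000003
[ 507.96123573 -248.65294625  139.65066083] [-4.22438059e-06  9.99998950e-01 -3.87993822e-04  1.39629910e-03] 2.1
```

View pics/w2.png

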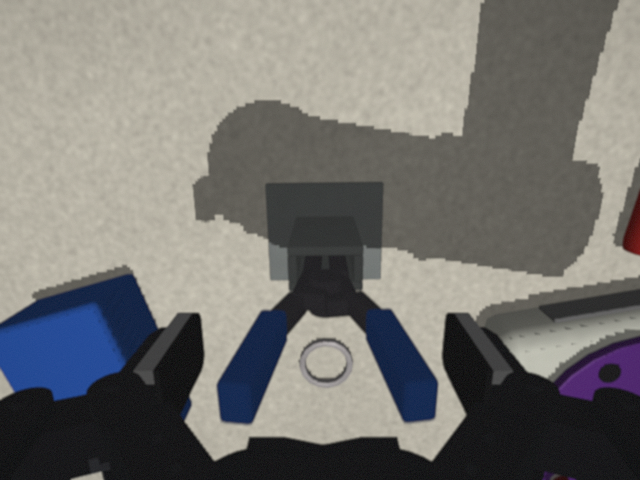

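View pics/s2c.png

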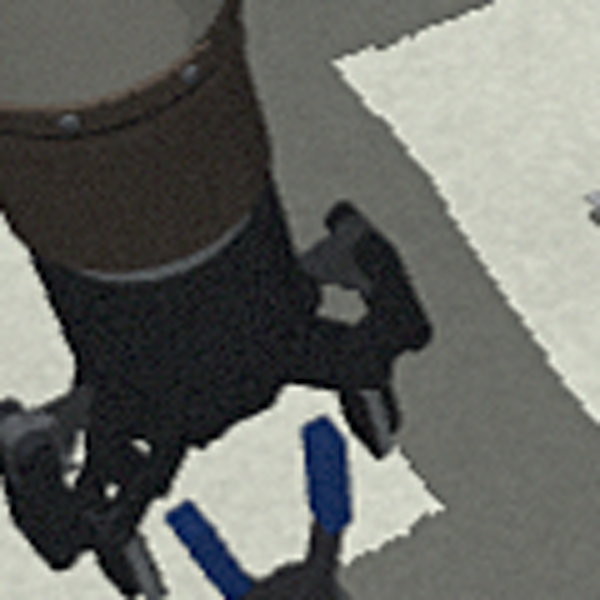

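View pics/d2c.png

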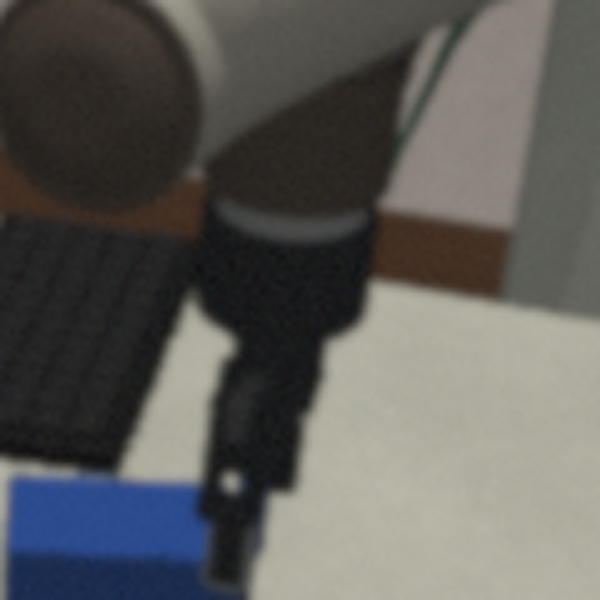

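Run:
```python
from h import *
for p in [(507.5,-248,138),(507.5,-290,138),(507.5,-290,151),(518.5,-290,151),(496.5,-290,151),(507.5,-248,179),(500,-280,179),(515,-280,179)]: print(p,proj('w2',p))
for u,v in [(219,420),(247,423),(405,421),(437,417),(223,383),(430,378)]: print(onz('w2',u,v,179))
```

```text
(507.5, -248, 138) [324.33080119 321.82084505]
(507.5, -290, 138) [215.97357377 321.90917045]
(507.5, -290, 151) [206.79772292 339.09894605]
(518.5, -290, 151) [209.29783049 365.95309794]
(496.5, -290, 151) [204.18716558 311.05843129]
(507.5, -248, 179) [324.67691414 388.28350703]
(500, -280, 179) [212.7867365  365.89584049]
(515, -280, 179) [216.76821211 409.99357806]
[ 518.5588589  -279.60263209  179.        ]
[ 519.64145834 -271.28643754  179.        ]
[ 518.94495626 -223.98029166  179.        ]
[ 517.51863418 -214.52654027  179.        ]
[ 505.69153937 -277.48505735  179.        ]
[ 504.05242633 -217.6035343   179.        ]
```

Request:
step_arm([
  [0.008,0.004,0,0,0,0],
  [0.008,0.004,0,0,0,0],
])

```text
clock: 2.27
position: [511.6, -246.4, 139.3]
ee_rot: [-0.0, 1.0, -0.0, 0.001]
contact_force: [0.4, 0.8, 0.7]
gripper_width: 85.0
```

Request:
step_arm([
  [0,0,0,0,0,0],
  [0,0,0,0,0,0],
  [0,0,0,0,0,0],
  [0,0,0,0,0,0],
  [0,0,0,0,0,0],
  [0,0,0,0,0,0],
], jaw=0.37)

```text
clock: 2.77
position: [512.0, -246.6, 140.2]
ee_rot: [-0.001, 1.0, -0.001, 0.002]
contact_force: [0.0, 0.1, 6.8]
gripper_width: 58.5
```

Run:
```python
from h import *
snap('wrist','w3');s=arm.read_state(); print(s['position'],s['ee_rot'],s['clock'],s['gripper_width'],s['contact_force'],s['wrist_torque'])
```

```text
[ 511.96373823 -246.58358353  140.15928591] [-8.26084469e-04  9.99997692e-01 -7.02009868e-04  1.85466840e-03] 2.8167 58.80068059115723 [0.04382155 0.76628    6.70328036] [0.39145142 0.08170844 0.007355  ]
```

View pics/w3.png

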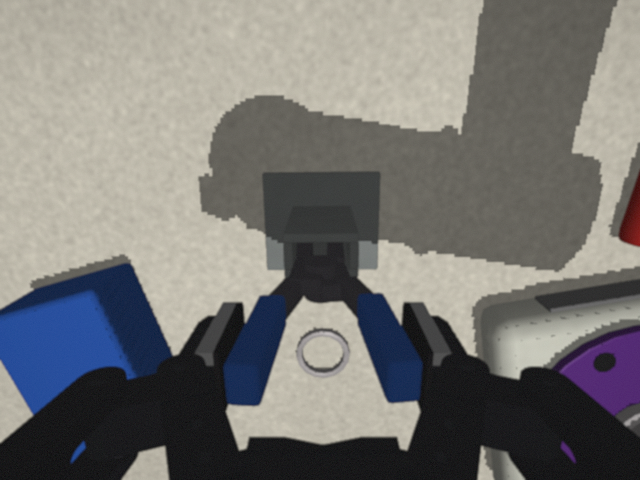

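Request:
step_arm([
  [0,0,0.02,0,0,0],
  [0,0,0.05,0,0,0],
  [0,0,0.09,0,0,0],
  [0,0,0.13,0,0,0],
  [0,0,0.17,0,0,0],
  [0,0,0.21,0,0,0],
  [0,0,0.25,0,0,0],
  [0,0,0.28,0,0,0],
  [0,0,0.3,0,0,0],
  [0,0,0.3,0,0,0],
  [0,0,0.3,0,0,0],
])

```text
clock: 3.73
position: [510.3, -246.0, 257.8]
ee_rot: [-0.0, 1.0, 0.0, -0.0]
contact_force: [-0.4, -0.4, -3.0]
gripper_width: 58.4
```

Run:
```python
from h import *
snap('wrist','w4');snap('scene','s4');snap('side','d4');s=arm.read_state(); print(s['position'],s['ee_rot'],s['clock'],s['gripper_width'],s['contact_force'],s['wrist_torque'])
crop('s4','s4c',120,120,160,160,4)
crop('d4','d4c',330,40,160,160,4)
cv2.imwrite('pics/g4.png',cv2.resize(np.hstack([cv2.imread('pics/s4c.png'),cv2.imread('pics/d4c.png')]),(800,400)))
```

```text
[ 509.94083786 -246.04904328  256.80677939] [-2.96776169e-04  9.99999084e-01  4.35582683e-04 -1.24648891e-03] 3.8833 58.39077878713351 [-0.26561077  0.44393722 -1.79230954] [-0.00586516 -0.01674027  0.00834196]
```

View pics/w4.png

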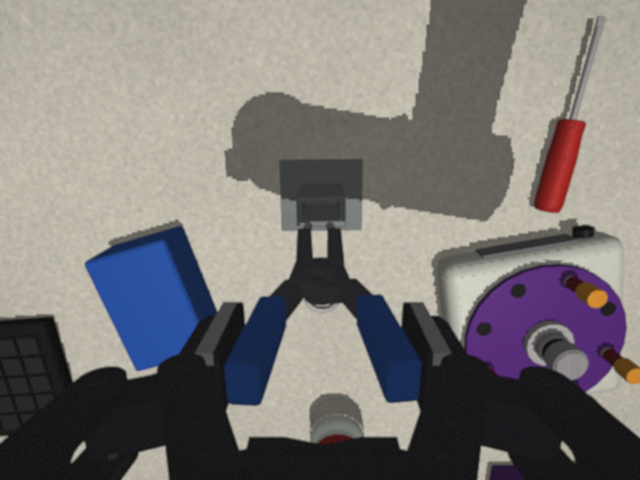

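View pics/g4.png

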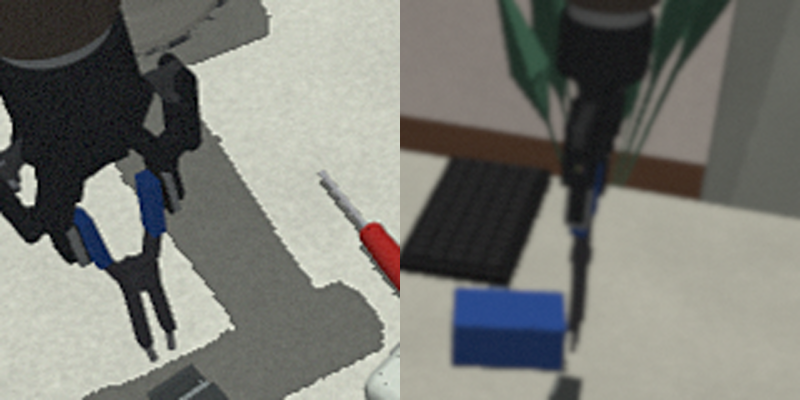

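Request:
step_arm([
  [-0.01,0.05,0,0,0,0],
  [-0.02,0.14,0,0,0,0],
  [-0.03,0.24,0,0,0,0],
  [-0.04,0.34,0,0,0,0],
  [-0.05,0.44,0,0,0,0],
  [-0.06,0.54,0,0,0,0],
  [-0.07,0.64,0,0,0,0],
  [-0.08,0.74,0,0,0,0],
  [-0.09,0.84,0,0,0,0],
  [-0.1,0.94,0,0,0,0],
  [-0.108,1.0,0,0,0,0],
])

```text
clock: 4.8
position: [466.6, 156.8, 257.5]
ee_rot: [-0.002, 1.0, 0.0, -0.0]
contact_force: [0.1, -0.4, -1.5]
gripper_width: 58.8
```

Request:
step_arm([
  [0,0.1,0,0,0,0],
  [0,0.17,0,0,0,0],
  [0,0.21,0,0,0,0],
  [0,0.22,0,0,0,0],
  [0,0.22,0,0,0,0],
  [0,0.22,0,0,0,0],
])

```text
clock: 5.3
position: [467.1, 240.9, 257.5]
ee_rot: [-0.0, 1.0, -0.001, -0.001]
contact_force: [-0.2, 0.4, -1.2]
gripper_width: 58.4
```

Run:
```python
from h import *
snap('wrist','w5');s=arm.read_state(); print(s['position'],s['ee_rot'],s['clock'],s['gripper_width'],s['contact_force'],s['wrist_torque'])
crop('w5','w5c',220,120,200,150,4)
```

```text
[467.22128953 240.56460319 257.78099733] [ 1.06411688e-04  9.99999796e-01 -4.39277303e-04 -4.51790636e-04] 5.35 58.43342663036206 [ 0.41641449 -1.0546222  -1.014698  ] [ 0.02876092 -0.01584919  0.01349729]
```

View pics/w5.png

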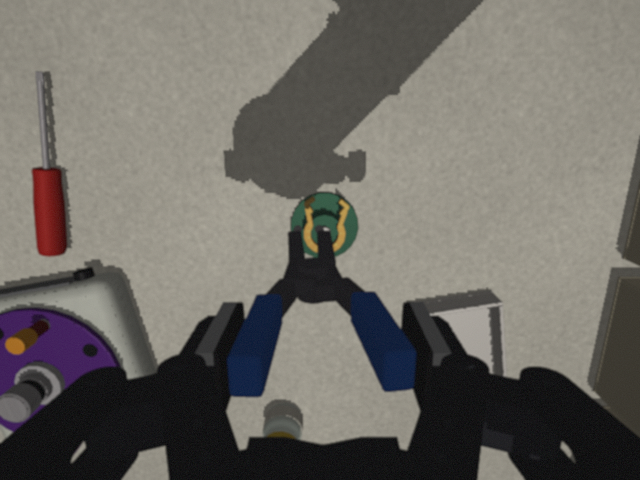

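View pics/w5c.png

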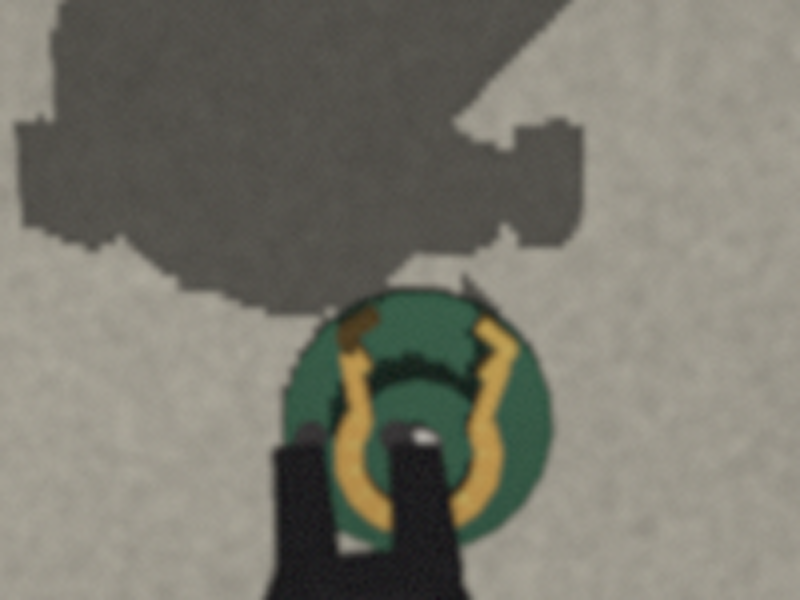

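Run:
```python
from h import *
im=cv2.imread('pics/w5.png'); hsv=cv2.cvtColor(im,cv2.COLOR_BGR2HSV)
m=cv2.inRange(hsv,(12,80,50),(28,255,255)); m[:190]=0;m[265:]=0;m[:,:280]=0;m[:,370:]=0
ys,xs=np.nonzero(m); print(xs.min(),xs.max(),ys.min(),ys.max())
for y in range(ys.min(),ys.max()+1,2):
  x=xs[ys==y]; x=np.sort(x); print(y,x.min(),x.max(), np.round(onz('w5',(x.min()+x.max())/2,y,36)[:2],1), np.round(onz('w5',x.min(),y,36)[1]-onz('w5',x.max(),y,36)[1],1))
g=cv2.inRange(hsv,(60,80,30),(95,255,255)); g[:185]=0;g[265:]=0;g[:,:280]=0;g[:,370:]=0
ys,xs=np.nonzero(g); print(xs.min(),xs.max(),ys.min(),ys.max()); 
x0,x1=xs.min(),xs.max();y0,y1=ys.min(),ys.max()
print('foot c',onz('w5',(x0+x1)/2,(y0+y1)/2,8), onz('w5',x0,(y0+y1)/2,8)-onz('w5',x1,(y0+y1)/2,8), onz('w5',(x0+x1)/2,y0,8),onz('w5',(x0+x1)/2,y1,8))
print('boss',onz('w5',326,229.5,36))
for p in [(467,241,124),(467,241,40),(467,248,124)]: print(p,proj('w5',p))
for u in (298,320): print('pin',onz('w5',u,226,124))
```

```text
303 349 197 252
197 311 313 [459.7 231. ] -1.8
199 308 343 [461.5 243.2] -31.6
201 305 344 [463.3 242.3] -35.3
203 305 347 [465.2 243.7] -38.0
205 305 348 [467.  244.1] -39.0
207 305 349 [468.8 244.6] -40.0
209 305 348 [470.7 244.1] -39.1
211 305 347 [472.5 243.7] -38.3
213 305 346 [474.4 243.2] -37.4
215 305 346 [476.3 243.2] -37.5
217 306 345 [478.1 243.2] -35.7
219 306 344 [480.  242.8] -34.8
221 306 344 [481.9 242.8] -34.9
223 305 343 [483.8 241.9] -34.9
225 304 343 [485.7 241.4] -35.9
227 304 344 [487.6 241.9] -36.9
229 304 344 [489.5 241.9] -36.9
231 304 345 [491.4 242.3] -37.9
233 303 345 [493.3 241.9] -38.9
235 303 345 [495.2 241.9] -38.9
237 304 344 [497.2 241.9] -37.1
239 304 344 [499.1 241.9] -37.2
241 305 344 [501.  242.4] -36.3
243 306 342 [503.  241.9] -33.6
245 307 341 [504.9 241.9] -31.8
247 309 340 [506.9 242.4] -29.0
249 311 338 [508.9 242.4] -25.3
251 313 334 [510.8 241.4] -19.7
292 356 193 257
foot c [492.75858142 241.90003827   8.        ] [ 2.91213277e-02 -6.34300299e+01  0.00000000e+00] [460.81892715 241.8772183    8.        ] [526.21361139 241.92394094   8.        ]
boss [489.96896715 243.73183434  36.        ]
(467, 241, 124) [322.81819346 229.89317917]
(467, 241, 40) [323.03455124 205.89141162]
(467, 248, 124) [332.81019634 229.89792419]
pin [464.19551498 223.65898077 124.        ]
pin [464.18835724 239.03142925 124.        ]
```

Request:
step_arm([
  [-0.02,0,-0.04,0,0,0],
  [-0.05,0,-0.08,0,0,0],
  [-0.07,0,-0.12,0,0,0],
  [-0.075,0,-0.13,0,0,0],
  [-0.075,0,-0.13,0,0,0],
  [-0.075,0,-0.13,0,0,0],
])

```text
clock: 5.85
position: [438.3, 241.4, 207.1]
ee_rot: [-0.0, 1.0, 0.0, 0.001]
contact_force: [0.2, -0.2, -1.5]
gripper_width: 58.7
```

Run:
```python
from h import *
snap('wrist','w6');snap('side','d6');snap('scene','s6');s=arm.read_state(); print(s['position'],s['ee_rot'],s['clock'],s['gripper_width'],s['contact_force'],s['wrist_torque'])
crop('w6','w6c',240,180,160,120,5)
crop('d6','d6c',280,270,130,130,5)
crop('s6','s6c',310,60,130,130,5)
```

```text
[438.40856468 242.0077425  207.24897286] [-1.24439619e-04  9.99999246e-01  7.59857041e-04  9.56978468e-04] 6.0 58.27985120134992 [-0.15458271 -0.40945381 -0.73963634] [-0.02916378 -0.0276436   0.05149515]
```

View pics/w6c.png

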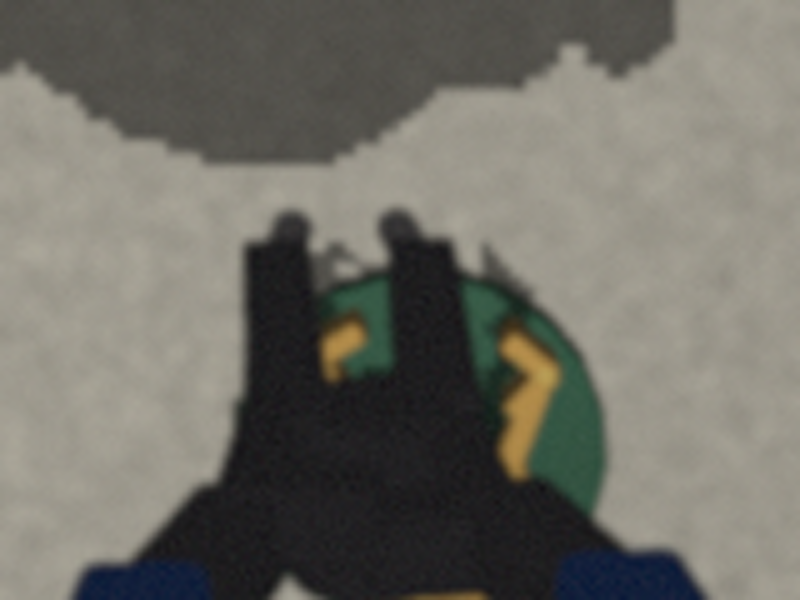

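View pics/d6c.png

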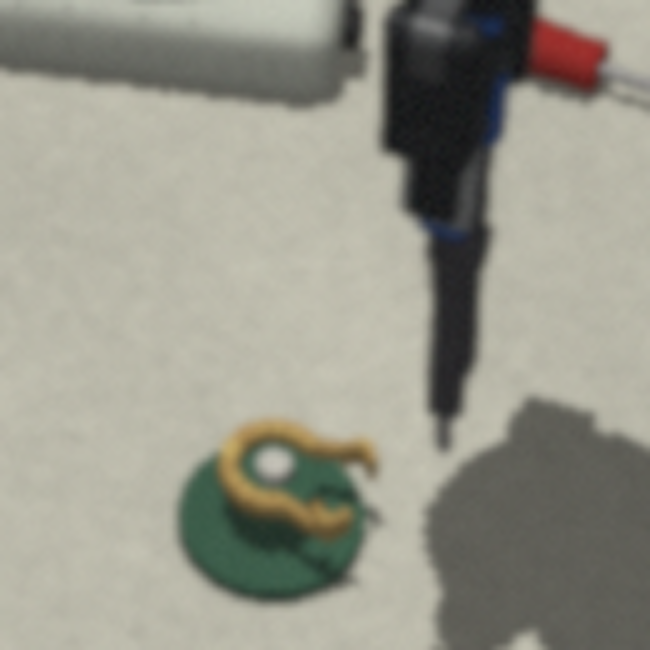

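View pics/s6c.png

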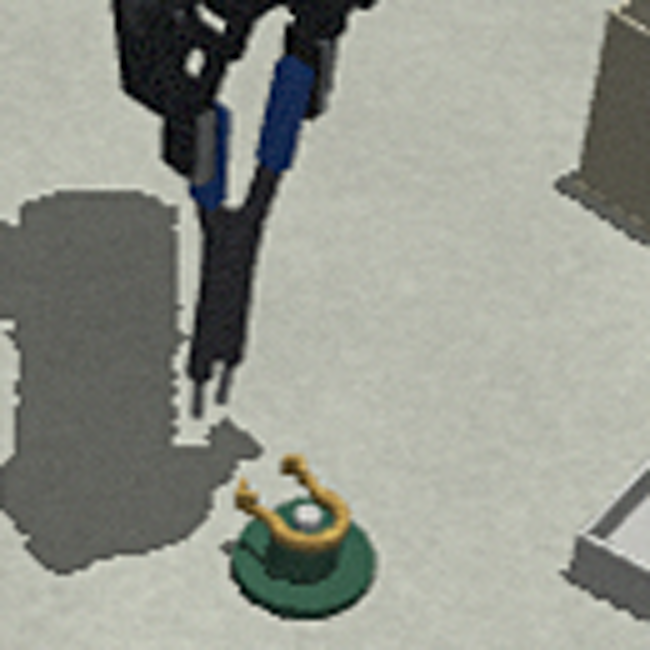

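Both arms show the pliers rolled about 0.06 rad in the jaws, with the tips towards -y. I'll squeeze them once in free air to see how they settle and how far the pins move.

Request:
step_arm([
  [0,0,0,0,0,0],
  [0,0,0,0,0,0],
  [0,0,0,0,0,0],
  [0,0,0,0,0,0],
], jaw=0.06)

```text
clock: 6.33
position: [437.5, 241.8, 206.2]
ee_rot: [-0.0, 1.0, 0.0, 0.0]
contact_force: [-0.2, -0.1, -1.2]
gripper_width: 45.5
```

Run:
```python
from h import *
snap('wrist','w7');s=arm.read_state(); print(s['position'],s['clock'],s['gripper_width'],s['contact_force'],s['wrist_torque'])
```

```text
[437.44701253 241.75956176 206.17389219] 6.3833 45.42352939219834 [ 0.68509941  0.39513809 -0.94747098] [ 0.00815272 -0.01032314  0.00327696]
```

View pics/w7.png

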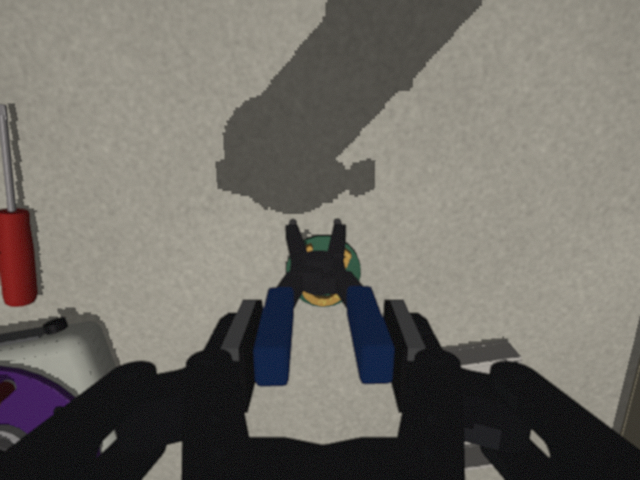

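Request:
step_arm([
  [0,0,0,0,0,0],
  [0,0,0,0,0,0],
  [0,0,0,0,0,0],
  [0,0,0,0,0,0],
], jaw=-0.27)

```text
clock: 6.72
position: [437.4, 241.7, 206.1]
ee_rot: [-0.0, 1.0, -0.0, 0.0]
contact_force: [-0.1, -0.3, -1.8]
gripper_width: 32.1
```

Run:
```python
from h import *
snap('wrist','w8');s=arm.read_state(); print(s['position'],s['clock'],s['gripper_width'],s['contact_force'],s['wrist_torque'])
crop('w8','w8c',240,180,160,120,5)
```

```text
[437.40183355 241.71522407 206.09991884] 6.7667 31.562876821759996 [ 0.28657422  0.43948648 -0.6677219 ] [-0.02944346  0.01625435 -0.01990014]
```

View pics/w8.png

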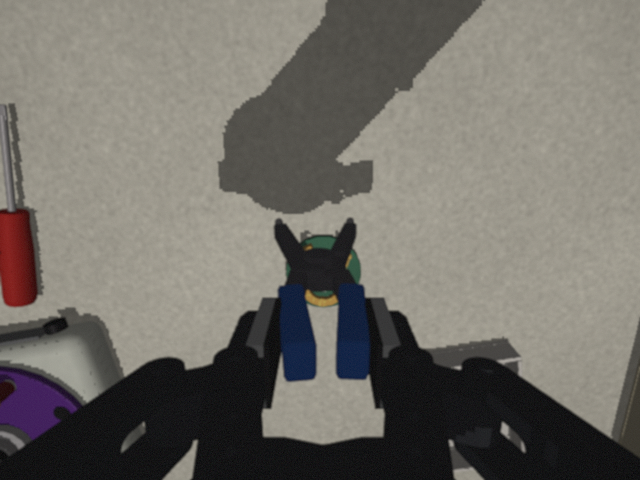

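View pics/w8c.png

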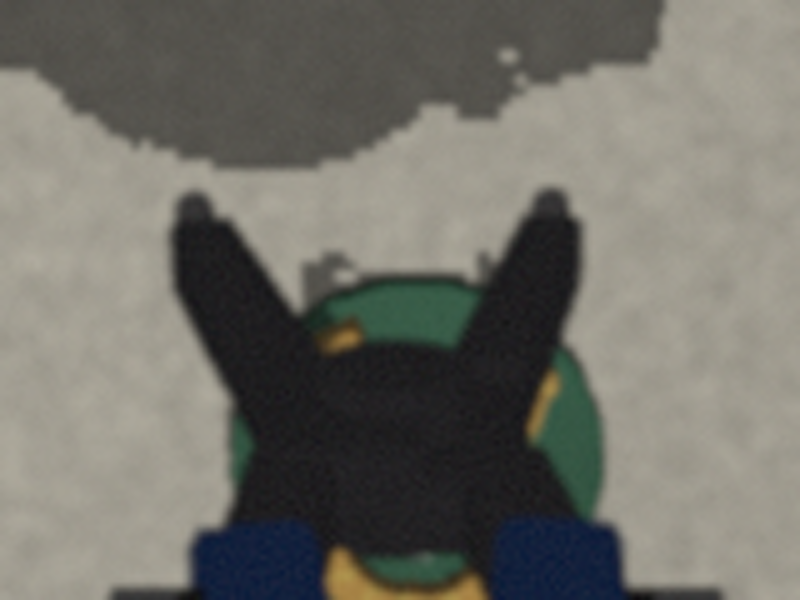

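Request:
step_arm([
  [0,0,0,0,0,0],
  [0,0,0,0,0,0],
  [0,0,0,0,0,0],
  [0,0,0,0,0,0],
  [0,0,0,0,0,0],
], jaw=0.37)

```text
clock: 7.18
position: [437.4, 241.7, 206.1]
ee_rot: [-0.0, 1.0, 0.0, 0.0]
contact_force: [-0.3, 0.5, -2.1]
gripper_width: 58.5
```

Run:
```python
from h import *
snap('wrist','w9');snap('scene','s9');snap('side','d9');s=arm.read_state(); print(s['position'],s['clock'],s['gripper_width'],s['contact_force'],s['wrist_torque'])
crop('w9','w9c',240,180,160,120,5)
crop('s9','s9c',310,60,130,130,5)
```

```text
[437.40720893 241.67882504 206.09600902] 7.3333 58.30521804890521 [ 0.47827174  0.37131318 -0.2215131 ] [-0.02769937  0.00668035 -0.0143856 ]
```

View pics/w9c.png

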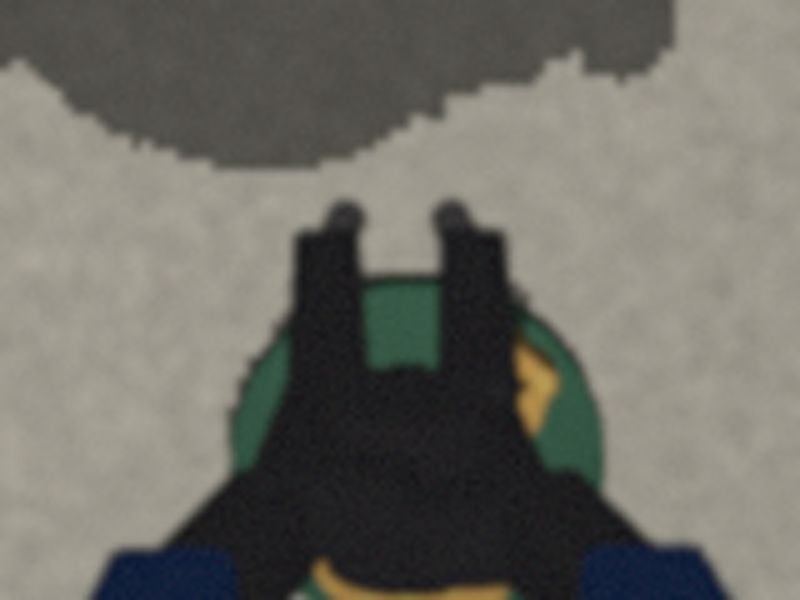

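View pics/s9c.png

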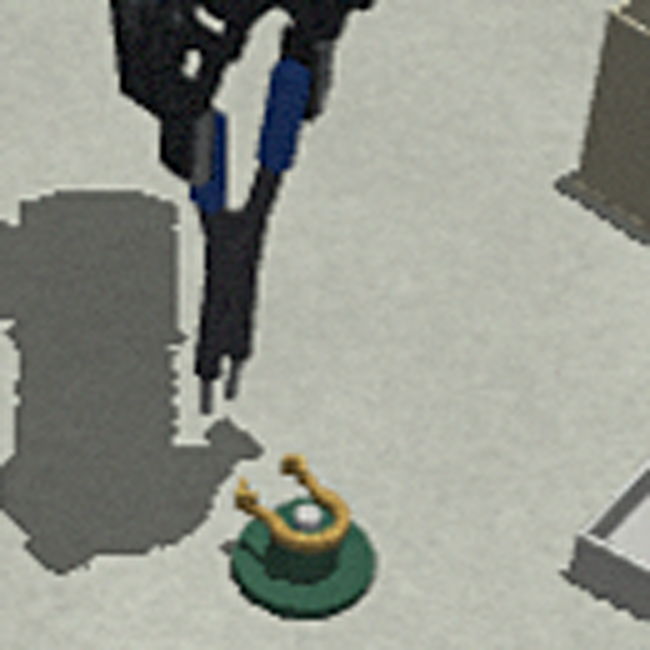

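Run:
```python
from h import *
P=lambda n,*o:print(n,*[np.round(x,1) if i==0 else x for i,x in enumerate(tri(*o))])
P('pinL',('w9',309,222),('s9',351.2,141.5)); P('pinR',('w9',330.4,222),('s9',356.2,138.8))
P('eyeL',('w5',306.5,204),('s9',359.4,158.4)); P('eyeR',('w5',347,206),('s9',368.2,153))
P('boss',('w5',325.5,229.5),('s9',310+307/5,60+515/5))
# side eyes: d6 near eye(+y) and far
P('eyeR3',('w5',347,206),('s9',368.2,153),('d6',280+335/5,270+518/5))
P('eyeL3',('w5',306.5,204),('s9',359.4,158.4),('d6',280+365/5,270+455/5))
P('spindle',('w5',20,402),('s9',323.6,249.4))
for p in [(437.4,241.7,71),(437.4,241.7,78),(437.4,238,71)]: print(proj('w9',p))
```

```text
pinL [434.1 232.5  64.4] [array([0.6, 0.5]), array([-0.2,  0. ])]
pinR [434.5 248.   63.5] [array([0.8, 0.6]), array([-0.3,  0.1])]
eyeL [467.  227.4  37.6] [array([1.5, 1.3]), array([-0.8,  0.1])]
eyeR [467.2 261.4  33.6] [array([-1.6, -1.3]), array([ 0.8, -0.1])]
boss [492.  243.9  30.4] [array([0.6, 0.5]), array([-0.3,  0.1])]
eyeR3 [466.3 260.2  35.6] [array([-2.8, -1.8]), array([ 0.2, -0.7]), array([-1.4,  0.6])]
eyeL3 [465.3 228.1  35.7] [array([ 2.3, -0.9]), array([-1.1,  0.1]), array([-1.3, -0.7])]
spindle [635.  -30.8  91.7] [array([-0.3, -0.2]), array([0.2, 0. ])]
[322.43596216 229.23630139]
[322.41597496 231.84419397]
[317.18231694 229.23382062]
```

Request:
step_arm([
  [0.03,0.004,0,0,0,-0.02],
  [0.06,0.008,0,0,0,-0.045],
  [0.075,0.01,0,0,0,-0.045],
  [0.081,0.0105,0,0,0,-0.045],
  [0.081,0.0105,0,0,0,-0.045],
  [0.081,0.0105,0,0,0,-0.045],
  [0.081,0.0105,0,0,0,-0.045],
], jaw=0.447)

```text
clock: 7.92
position: [469.3, 245.7, 206.1]
ee_rot: [0.035, 0.999, -0.0, -0.0]
contact_force: [-0.0, -0.2, -1.8]
gripper_width: 61.8
```

Run:
```python
from h import *
snap('wrist','w10');snap('scene','s10');snap('side','d10');s=arm.read_state(); print(s['position'],s['ee_rot'],s['clock'],s['gripper_width'],s['contact_force'],s['wrist_torque'])
crop('w10','w10c',260,170,130,100,6)
crop('s10','s10c',320,70,100,120,5)
crop('d10','d10c',290,260,100,120,5)
cv2.imwrite('pics/g10.png',cv2.resize(np.hstack([cv2.imread('pics/s10c.png'),cv2.imread('pics/d10c.png')]),(800,480)))
```

```text
[469.43925986 245.84562215 206.23194371] [ 3.47568786e-02  9.99395796e-01  3.65420082e-05 -1.46832469e-05] 8.0667 61.777558033272854 [ 0.49102507 -0.6935106  -1.681893  ] [-0.04123941 -0.01169988  0.01455411]
```

View pics/w10c.png

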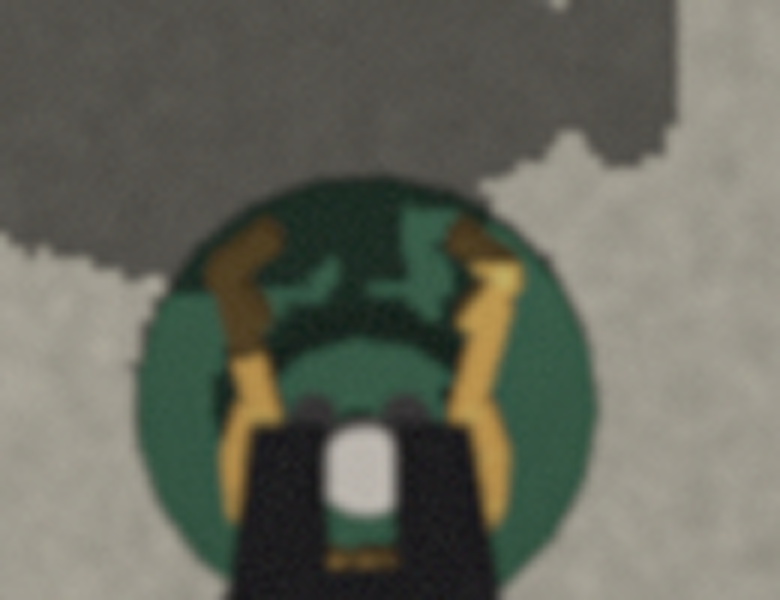

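View pics/g10.png

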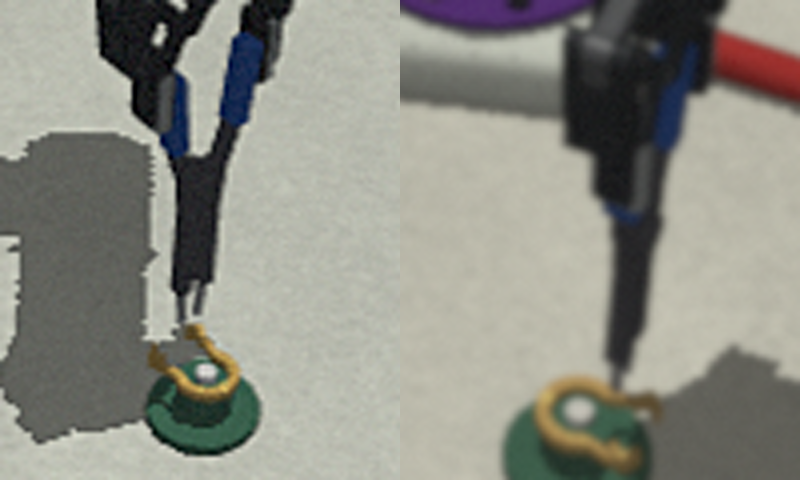

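Run:
```python
from h import *
f='w10'
for z in (66,69,72): print('tips',z,onz(f,320,237,z))
for z in (37,40): print('eyes',z,onz(f,320.75,170+266/6,z), onz(f,260+207/6,170+268/6,z)-onz(f,260+522/6,170+268/6,z))
print('boss',onz(f,260+361/6,170+468/6,36))
# pin separation at z
for z in (64,68,72): print(z, onz(f,260+405/6,170+405/6,z)-onz(f,260+315/6,170+405/6,z))
o,x=ray(f,320,237)
P=lambda n,*o:print(n,*[np.round(x,1) if i==0 else x for i,x in enumerate(tri(*o))])
# scene pins ends  crop scale 4 (800/200): 
P('pinL',(f,260+315/6,170+402/6),('s10',320+183/4,70+322/4));P('pinR',(f,260+405/6,170+402/6),('s10',320+199/4,70+312/4))
P('boss',(f,260+361/6,170+468/6),('s10',320+206/4,70+370/4))
```

```text
tips 66 [476.21180441 243.40749732  66.        ]
tips 69 [475.36041012 243.49257871  69.        ]
tips 72 [474.50901583 243.57766009  72.        ]
eyes 37 [466.1056652  244.49615236  37.        ] [ -2.86262872 -40.95441389   0.        ]
eyes 40 [465.43066769 244.5628487   40.        ] [ -2.83508996 -40.56042857   0.        ]
boss [493.90462479 242.02861078  36.        ]
64 [ 0.75866828 10.86726304  0.        ]
68 [ 0.7480146  10.71465827  0.        ]
72 [ 0.73736091 10.56205349  0.        ]
pinL [476.8 238.1  63.1] [array([0.3, 0.2]), array([-0.1,  0. ])]
pinR [477.6 249.4  64.2] [array([0.8, 0.6]), array([-0.3,  0. ])]
boss [494.3 242.2  35.1] [array([0.2, 0.2]), array([-0.1,  0. ])]
```

Request:
step_arm([
  [-0.002,0.001,0,0,0.01,0],
  [-0.004,0.002,-0.01,0,0.02,0],
  [-0.006,0.0025,-0.02,0,0.03,0],
  [-0.006,0.0025,-0.03,0,0.034,0],
  [-0.006,0.0025,-0.0375,0,0.034,0],
  [-0.006,0.0025,-0.0375,0,0.034,0],
  [-0.006,0.0025,-0.0375,0,0.034,0],
])

```text
clock: 8.65
position: [467.2, 246.7, 190.6]
ee_rot: [0.035, 0.999, -0.001, -0.027]
contact_force: [-0.2, -0.3, -1.0]
gripper_width: 61.9
```

```bash
cat >> h.py <<'E'
def look(i,wc=(260,170,130,100,6),sc=(320,70,100,120),dc=(290,260,100,120)):
    for n,k in (('wrist','w'),('scene','s'),('side','d')): snap(n,f'{k}{i}')
    s=arm.read_state(); print(np.round(s['position'],1),np.round(s['ee_rot'],3),s['clock'],round(s['gripper_width'],1),np.round(s['contact_force'],1),np.round(s['wrist_torque'],2))
    crop(f'w{i}',f'w{i}c',*wc); crop(f's{i}',f's{i}c',*sc,4);crop(f'd{i}',f'd{i}c',*dc,4)
    cv2.imwrite(f'pics/g{i}.png',np.hstack([cv2.imread(f'pics/s{i}c.png'),cv2.imread(f'pics/d{i}c.png')]))
def P(n,*o):
    x,r=tri(*o); print(n,np.round(x,1),[list(q) for q in r])
E
python3 -c "
from h import *
look(11)"
```

```text
[467.5 247.  191.3] [ 0.035  0.999 -0.001 -0.027] 8.8 61.9 [ 0.1 -0.  -1.3] [ 0.02 -0.04 -0.01]
```

View pics/w11c.png

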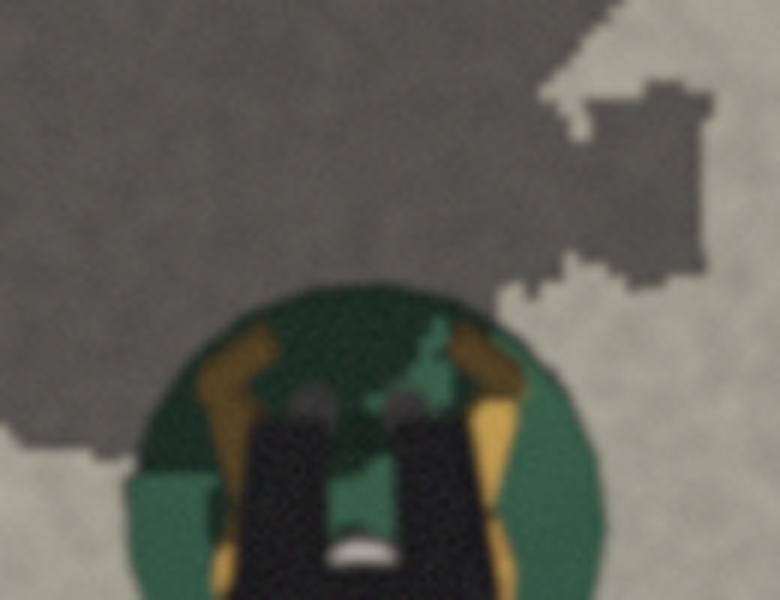

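View pics/g11.png

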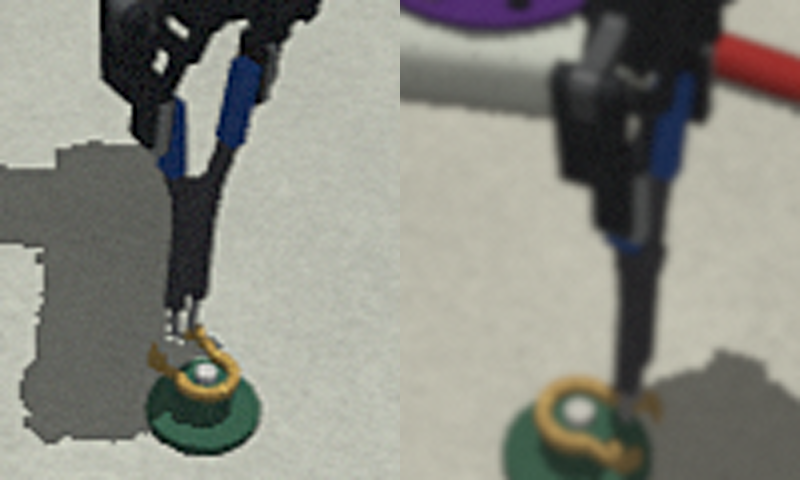

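```bash
python3 - <<'E'
from h import *
f='w11'
for z in (46,49,52): print('tips',z,onz(f,260+359/6,170+403/6,z))
for z in (37,40): print('eyes',z,onz(f,260+361/6,170+383/6,z))
P('pinL',(f,260+313/6,170+400/6),('s11',320+172/4,70+341/4));P('pinR',(f,260+405/6,170+400/6),('s11',320+191/4,70+331/4))
P('eyeL',(f,260+205/6,170+383/6),('s11',320+152/4,70+352/4));P('eyeR',(f,260+518/6,170+383/6),('s11',320+196/4,70+330/4))
for p in [(466,244.5,40),(466,244.5,25),(466,244.5,49)]: print(p,proj(f,p),proj('s11',p),proj('d11',p))
E
python3 -c "
import sys;sys.path.insert(0,'.')
from h import *
crop('s11','s11z',350,135,40,40,12);crop('d11','d11z',320,325,50,50,10)
cv2.imwrite('pics/z11.png',np.hstack([cv2.imread('pics/s11z.png')[:400],cv2.imread('pics/d11z.png')[:400]])[:, :980])"
```

```text
tips 46 [467.70217815 244.02788043  46.        ]
tips 49 [467.02157137 244.11545551  49.        ]
tips 52 [466.34096459 244.20303059  52.        ]
eyes 37 [467.19328474 244.20137486  37.        ]
eyes 40 [466.53817335 244.28458976  40.        ]
pinL [468.5 238.8  41.5] [[np.float64(0.8), np.float64(0.6)], [np.float64(-0.3), np.float64(0.0)]]
pinR [469.9 251.1  42.4] [[np.float64(2.1), np.float64(1.6)], [np.float64(-0.8), np.float64(0.1)]]
eyeL [465.8 225.4  39.5] [[np.float64(0.7), np.float64(0.6)], [np.float64(-0.3), np.float64(0.0)]]
eyeR [468.  262.7  34.9] [[np.float64(-1.7), np.float64(-1.2)], [np.float64(0.7), np.float64(-0.1)]]
(466, 244.5, 40) [320.40298132 233.11002946] [363.6742543  154.02262555] [348.63201688 365.69930908]
(466, 244.5, 25) [320.62173659 229.01964528] [363.26743948 158.64275628] [348.21237984 371.12384933]
(466, 244.5, 49) [320.26136191 235.75809267] [363.92218105 151.20696116] [348.88785177 362.39219714]
```

```bash
python3 -c "
from h import *
a=cv2.imread('pics/s11z.png')[:400,:400];b=cv2.imread('pics/d11z.png')[:400,:400];cv2.imwrite('pics/z11.png',np.hstack([a,b]))"
```

```text
(no output)
```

View pics/z11.png

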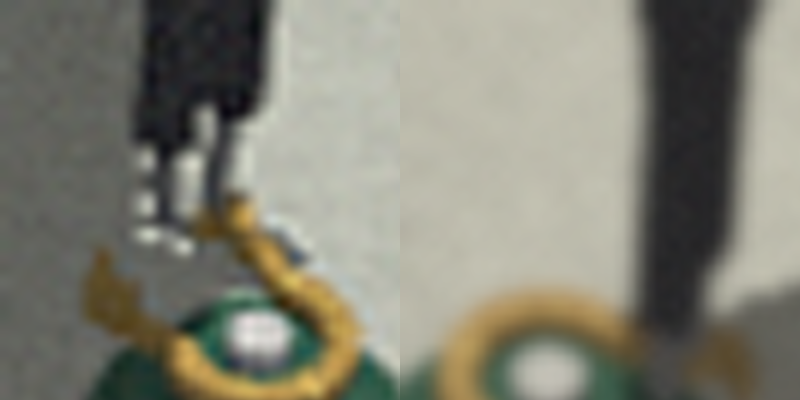

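Run:
```python
from h import *
ims=[]
for i in (4,9,10,11):
    im=cv2.imread(f'pics/w{i}.png')[270:450,190:450]; ims.append(cv2.resize(im,None,fx=1.5,fy=1.5))
cv2.imwrite('pics/cmp.png',np.vstack([np.hstack(ims[:2]),np.hstack(ims[2:])]))
```

```text
(no output)
```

View pics/cmp.png

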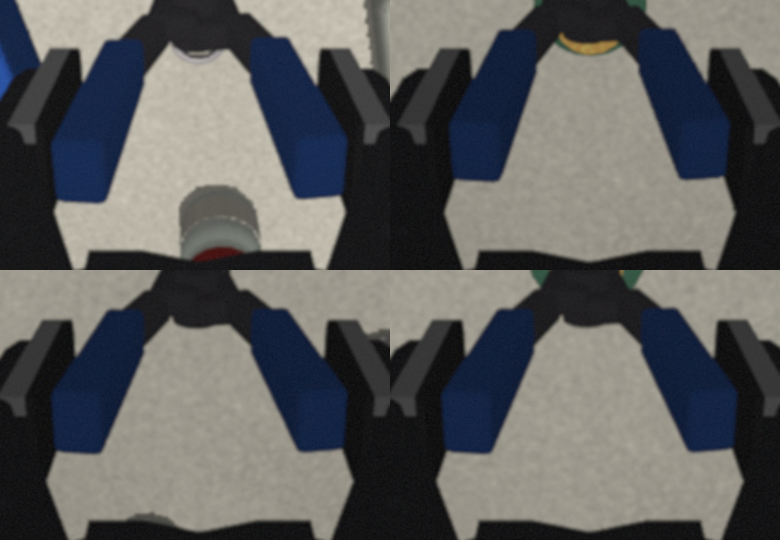

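Request:
step_arm([
  [0,0,-0.01,0,0,0],
  [0,0,-0.02,0,0,0],
  [0,0,-0.03,0,0,0],
  [0,0,-0.04,0,0,0],
  [0,0,-0.05,0,0,0],
  [0,0,-0.06,0,0,0],
  [0,0,-0.0625,0,0,0],
  [0,0,-0.0625,0,0,0],
])

```text
clock: 9.47
position: [467.2, 246.7, 165.6]
ee_rot: [0.035, 0.999, -0.001, -0.027]
contact_force: [0.9, -0.5, -2.1]
gripper_width: 61.8
```

Run:
```python
from h import *
look(12)
a=cv2.imread('pics/s12.png')[125:175,340:390];b=cv2.imread('pics/d12.png')[330:380,315:365]
cv2.imwrite('pics/z12.png',cv2.resize(np.hstack([a,b]),(800,400),interpolation=cv2.INTER_CUBIC))
```

```text
[467.6 247.  166.3] [ 0.035  0.999 -0.001 -0.026] 9.6167 61.8 [ 0.7 -0.6 -1.3] [ 0.01 -0.1   0.02]
```

View pics/w12c.png

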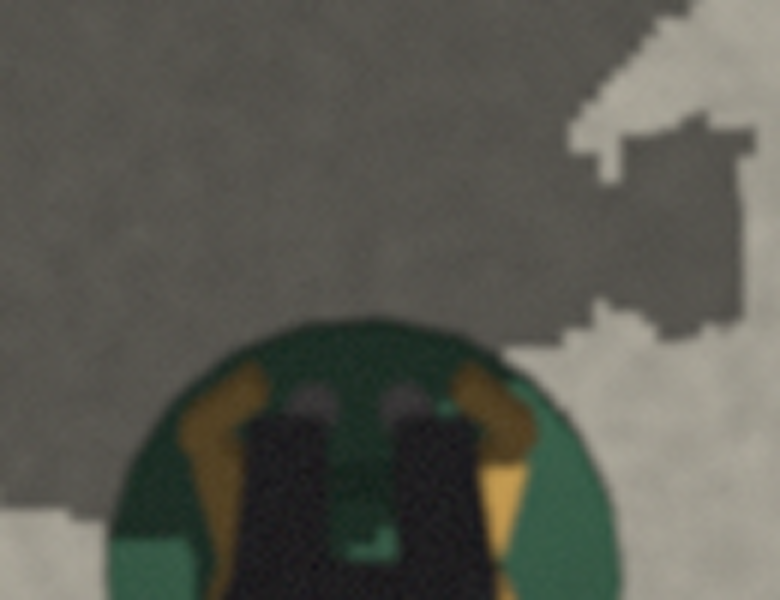

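View pics/z12.png

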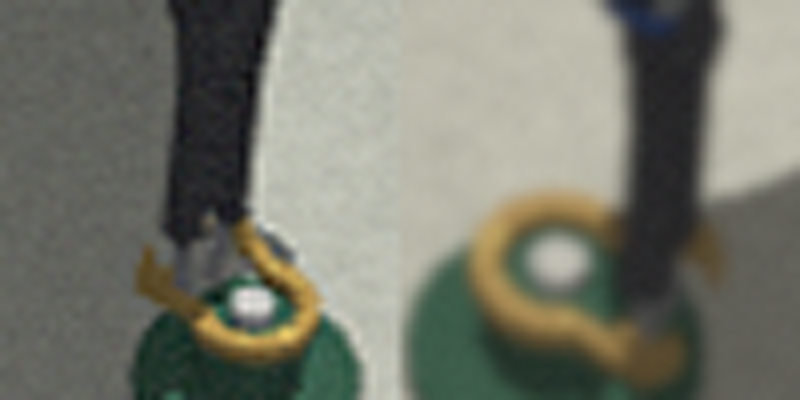

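Run:
```python
from h import *
for z in (35,42,48): print('pin side',onz('d12',315+253/8,330+312/8,z))
print('eyes side',onz('d12',315+262/8,330+352/8,37),onz('d12',315+312/8,330+262/8,37))
for z in (22,25,28): print('pins wrist',onz('w12',260+357/6,170+400/6,z))
print('eyes wrist',onz('w12',260+360/6,170+431/6,40),onz('w12',260+360/6,170+431/6,37))
```

```text
pin side [468.07906893 248.65955201  35.        ]
pin side [466.73111408 253.94674426  42.        ]
pin side [465.57572422 258.47862332  48.        ]
eyes side [462.66292624 259.56365376  37.        ] [459.6895431  232.81048178  37.        ]
pins wrist [466.98542695 243.89726251  22.        ]
pins wrist [466.30905082 243.98682429  25.        ]
pins wrist [465.6326747  244.07638606  28.        ]
eyes wrist [466.5752504  244.51418855  40.        ] [467.29185052 244.42550396  37.        ]
```

Run:
```python
from h import *
a=cv2.imread('pics/s12.png')[140:170,350:380];b=cv2.imread('pics/d12.png')[350:380,330:360]
cv2.imwrite('pics/zz12.png',cv2.convertScaleAbs(cv2.resize(np.hstack([a,b]),(800,400),interpolation=cv2.INTER_CUBIC),alpha=1.6,beta=10))
def q(f,o,p): 
    u=proj(f,p); return np.round((u-o)*400/30)
for y in (227.5,239,249.5,261):
  x=466.5+0.07*(y-244.3)
  for z in (25,33,40,52): print(y,z,'scene',q('s12',(350,140),(x,y,z)),'side',q('d12',(330,350),(x,y,z))+[400,0])
```

```text
227.5 25 scene [105. 292.] side [686. 185.]
227.5 33 scene [107. 260.] side [689. 147.]
227.5 40 scene [110. 231.] side [692. 113.]
227.5 52 scene [113. 181.] side [697.  54.]
239 25 scene [155. 264.] side [655. 250.]
239 33 scene [158. 231.] side [658. 211.]
239 40 scene [160. 202.] side [660. 177.]
239 52 scene [164. 152.] side [665. 118.]
249.5 25 scene [201. 238.] side [625. 309.]
249.5 33 scene [204. 205.] side [628. 271.]
249.5 40 scene [206. 176.] side [630. 237.]
249.5 52 scene [211. 126.] side [635. 178.]
261 25 scene [250. 210.] side [592. 375.]
261 33 scene [253. 177.] side [595. 337.]
261 40 scene [256. 148.] side [597. 303.]
261 52 scene [261.  98.] side [601. 244.]
```

View pics/zz12.png

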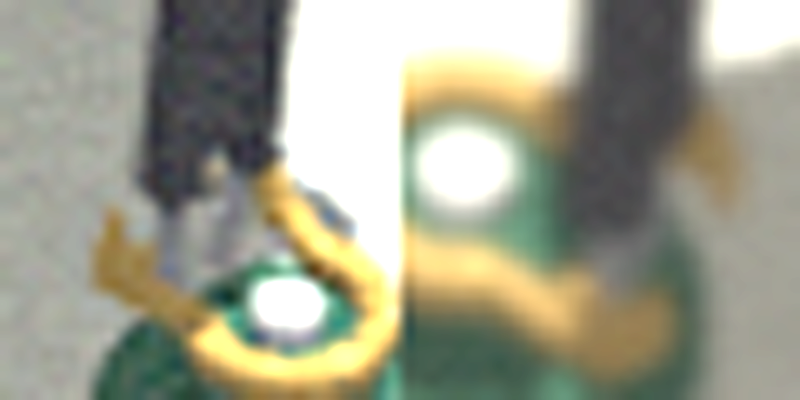

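Request:
step_arm([
  [-0.003,0,0,0,0,0],
  [-0.003,0,0.002,0,0,0],
  [-0.003,0,0.004,0,0,0],
  [-0.003,0,0.005,0,0,0],
  [-0.003,0,0.005,0,0,0],
], jaw=0.06)

```text
clock: 10.03
position: [466.3, 247.1, 168.2]
ee_rot: [0.035, 0.999, -0.001, -0.027]
contact_force: [0.7, -0.9, -1.2]
gripper_width: 45.4
```

Run:
```python
from h import *
look(13)
a=cv2.imread('pics/s13.png')[130:170,345:385];b=cv2.imread('pics/d13.png')[340:380,325:365]
cv2.imwrite('pics/z13.png',cv2.resize(np.hstack([a,b]),(800,400),interpolation=cv2.INTER_CUBIC))
```

```text
[466.3 247.  168.1] [ 0.035  0.999 -0.001 -0.027] 10.1833 45.1 [-0.8 -0.1 -1.8] [ 0.08 -0.15  0.03]
```

View pics/w13c.png

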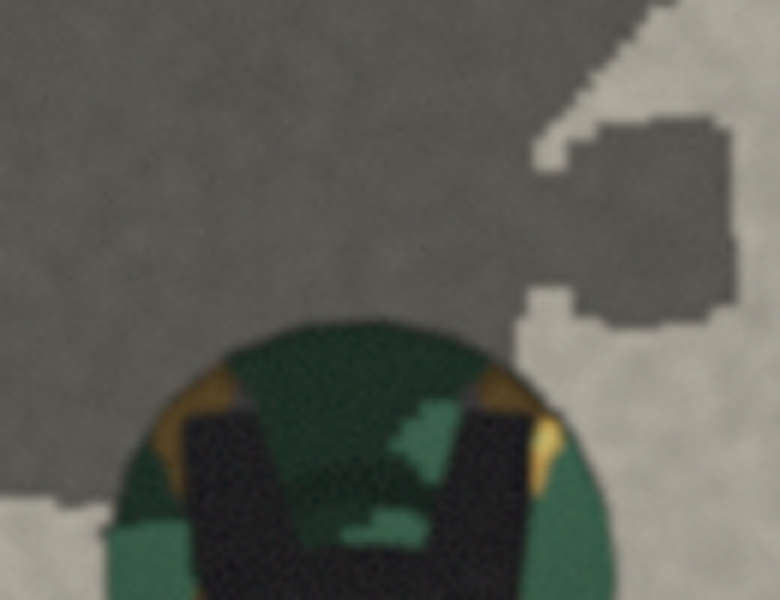

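View pics/z13.png

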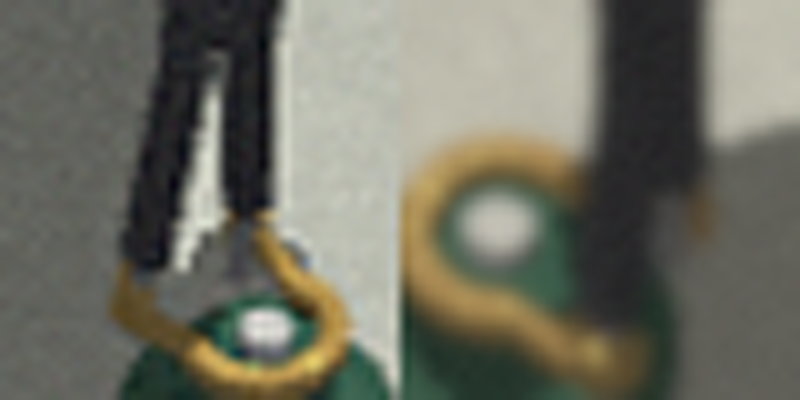

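Request:
step_arm([
  [0,0,0,0,0,0],
  [0,0,0.002,0,0,0],
  [0,0,0.003,0,0,0],
  [0,0,0.003,0,0,0],
  [0,0,0.003,0,0,0],
  [0,0,0.003,0,0,0],
], jaw=-0.3)

```text
clock: 10.68
position: [466.1, 247.0, 169.2]
ee_rot: [0.035, 0.999, -0.001, -0.027]
contact_force: [0.4, -0.2, -1.8]
gripper_width: 30.3
```

Run:
```python
from h import *
look(14)
a=cv2.imread('pics/s14.png')[130:170,345:385];b=cv2.imread('pics/d14.png')[340:380,325:365]
cv2.imwrite('pics/z14.png',cv2.resize(np.hstack([a,b]),(800,400),interpolation=cv2.INTER_CUBIC))
```

```text
[466.2 246.9 169.2] [ 0.035  0.999 -0.001 -0.027] 10.8333 30.7 [ 0.6 -0.1 -1.2] [-0.04 -0.07 -0.02]
```

View pics/w14.png

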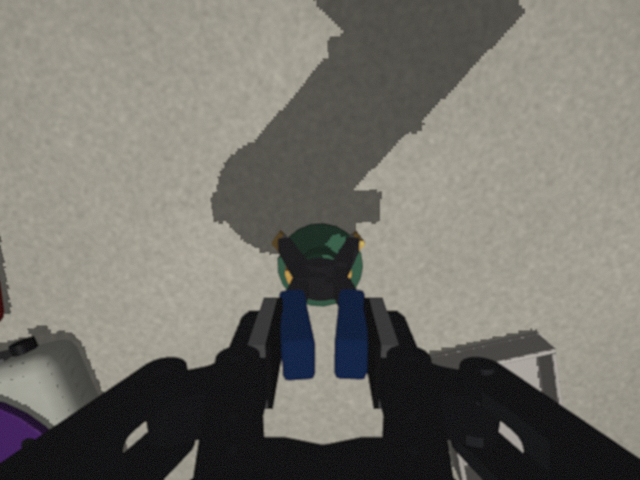

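View pics/z14.png

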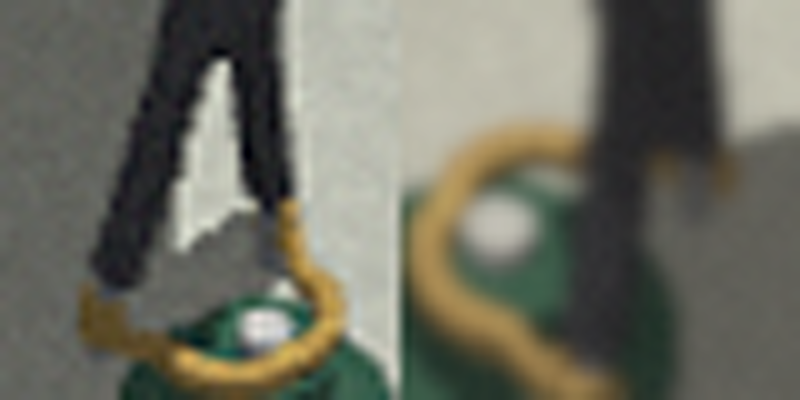

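Request:
step_arm([
  [0,0,0,0,0,0],
  [0,0,0,0,0,0],
  [0,0,0,0,0,0],
  [0,0,0,0,0,0],
], jaw=-0.45)

```text
clock: 11.17
position: [466.2, 246.9, 169.3]
ee_rot: [0.035, 0.999, -0.001, -0.027]
contact_force: [-0.1, -0.4, -2.0]
gripper_width: 28.2
```

Run:
```python
from h import *
look(15)
a=cv2.imread('pics/s15.png')[130:170,345:385];b=cv2.imread('pics/d15.png')[340:380,325:365]
cv2.imwrite('pics/z15.png',cv2.resize(np.hstack([a,b]),(800,400),interpolation=cv2.INTER_CUBIC))
```

```text
[466.2 246.9 169.3] [ 0.035  0.999 -0.001 -0.027] 11.3167 28.3 [-0.7  0.9 -2.7] [ 0.01 -0.15  0.01]
```

View pics/w15.png

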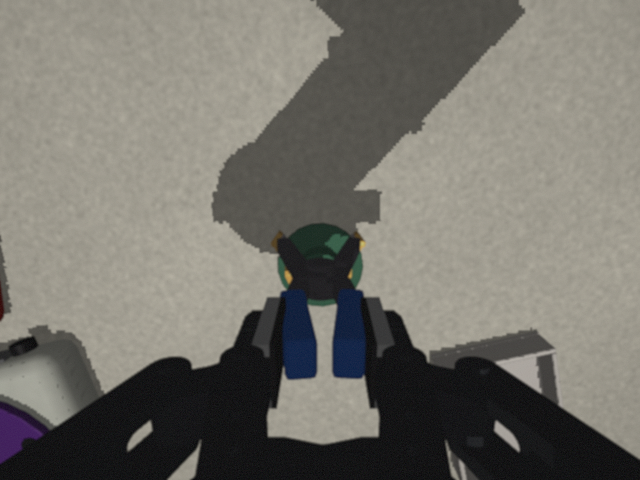

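View pics/z15.png

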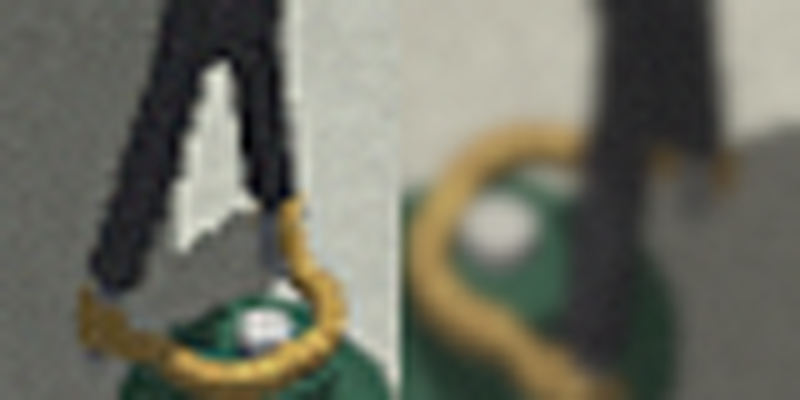

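Request:
step_arm([
  [0,0,0.005,0,0,0],
  [0,0,0.015,0,0,0],
  [0,0,0.025,0,0,0],
  [0,0,0.04,0,0,0],
  [0,0,0.06,0,0,0],
  [0,0,0.08,0,0,0],
  [0,0,0.1,0,0,0],
  [0,0,0.115,0,0,0],
  [0,0,0.125,0,0,0],
  [0,0,0.125,0,0,0],
  [0,0,0.125,0,0,0],
])

```text
clock: 12.23
position: [466.1, 246.9, 219.4]
ee_rot: [0.035, 0.999, -0.001, -0.027]
contact_force: [0.2, -0.3, -2.5]
gripper_width: 28.0
```

Run:
```python
from h import *
look(16)
```

```text
[465.9 246.7 218.8] [ 0.035  0.999 -0.001 -0.027] 12.3833 28.5 [ 0.1  0.2 -2.1] [-0.01 -0.18 -0.03]
```

View pics/w16c.png

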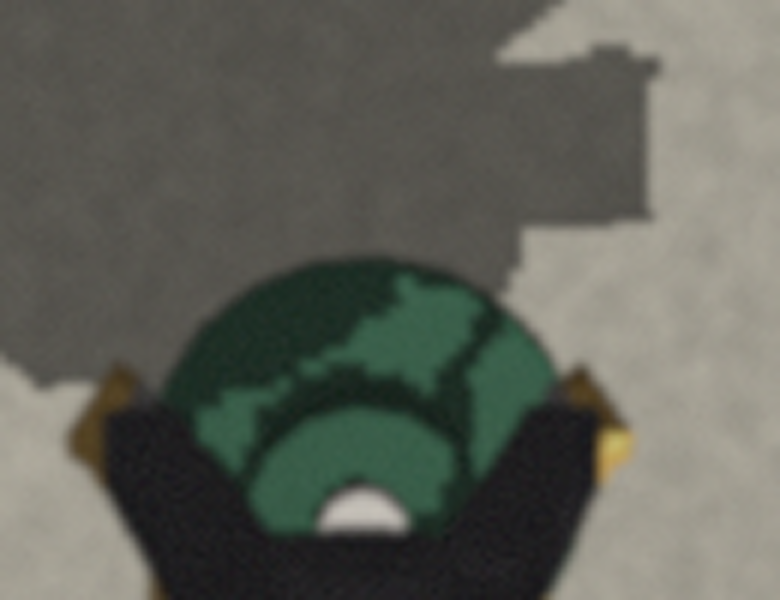

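View pics/g16.png

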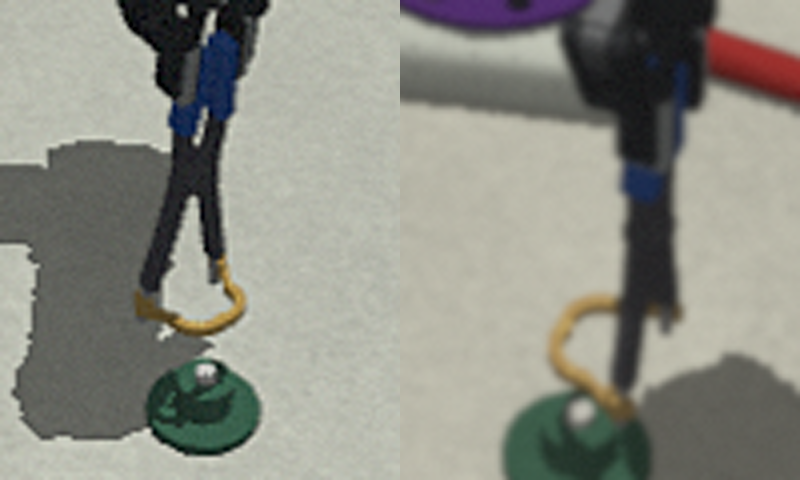

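Run:
```python
from h import *
P('pinL',('w16',284.7,235.3),('s16',358,149),('d16',356.2,342.5))
P('pinR',('w16',352,235.8),('s16',373.5,140.5),('d16',346.2,364.5))
P('pinL2',('w16',284.7,235.3),('s16',358,149))
P('pinR2',('w16',352,235.8),('s16',373.5,140.5))
for n in ('s16','d16'):
    hsv=cv2.cvtColor(cv2.imread(f'pics/{n}.png'),cv2.COLOR_BGR2HSV)
    m=cv2.inRange(hsv,(12,90,60),(28,255,255)); k,l,st,c=cv2.connectedComponentsWithStats(m)
    for i in range(1,k):
        if st[i][4]>20 and 300<c[i][0]<420: print(n,st[i],c[i])
a=cv2.imread('pics/s16.png')[125:165,345:385];b=cv2.imread('pics/d16.png')[325:370,320:365]
cv2.imwrite('pics/z16.png',np.hstack([cv2.resize(a,(400,400),interpolation=cv2.INTER_CUBIC),cv2.resize(b,(400,400),interpolation=cv2.INTER_CUBIC)]))
```

```text
pinL [464.8 219.4  72.6] [[np.float64(1.2), np.float64(1.1)], [np.float64(-1.7), np.float64(-0.5)], [np.float64(-1.6), np.float64(0.5)]]
pinR [467.7 268.2  70.2] [[np.float64(-0.0), np.float64(-0.9)], [np.float64(-1.1), np.float64(-0.4)], [np.float64(-1.9), np.float64(0.2)]]
pinL2 [466.  220.3  71.3] [[np.float64(2.6), np.float64(2.1)], [np.float64(-1.1), np.float64(0.0)]]
pinR2 [469.2 269.   69.2] [[np.float64(1.0), np.float64(0.8)], [np.float64(-0.4), np.float64(0.1)]]
s16 [354 133  27  21 134] [369.01492537 146.97014925]
s16 [304 225   8  12  83] [307.51807229 230.46987952]
s16 [348 235   8  12  80] [351.2  240.15]
s16 [407 322  11  13 107] [412.10280374 328.5046729 ]
s16 [308 410  11  14 132] [312.74242424 416.38636364]
s16 [327 411  14  16 141] [334.28368794 417.67375887]
s16 [351 412  12  15 134] [356.58208955 418.8880597 ]
d16 [335 236   5  11  34] [336.79411765 240.41176471]
d16 [328 334  20  31 169] [336.38461538 348.76331361]
```

View pics/z16.png

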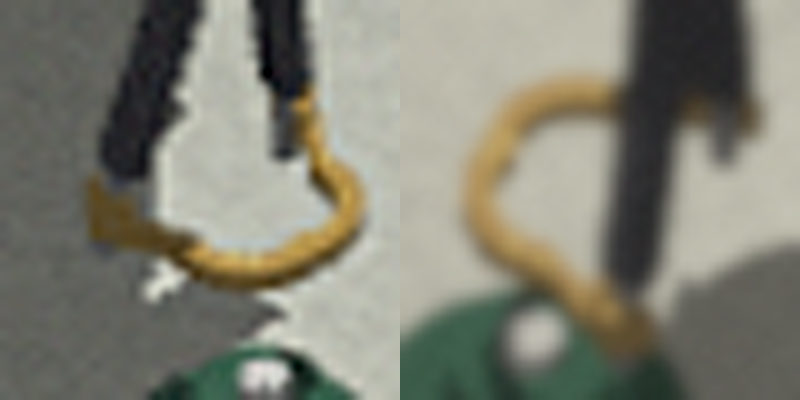

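Run:
```python
from h import *
yaw=-0.07; X=np.array([np.cos(yaw),np.sin(yaw),0]);Y=np.array([-np.sin(yaw),np.cos(yaw),0])
pc=np.array([466.3,243.8,0])
for z in (76,80,84):
  for d in (35,37,39):
    H=pc+X*d+[0,0,z]
    a=(proj('s16',H)-[345,125])*10; b=(proj('d16',H)-[320,325])*400/45+[400,0]
    print(z,d,np.round(a),np.round(b))
```

```text
76 35 [297. 263.] [494. 179.]
76 37 [303. 268.] [485. 176.]
76 39 [309. 273.] [475. 173.]
80 35 [298. 250.] [495. 166.]
80 37 [304. 255.] [485. 162.]
80 39 [310. 260.] [476. 159.]
84 35 [300. 237.] [496. 152.]
84 37 [306. 242.] [486. 149.]
84 39 [312. 247.] [476. 145.]
```

Run:
```python
from h import *
P('eL',('w16',274,242.5),('s16',355.5,146.2),('d16',359.4,337.9))
P('eR',('w16',364,242.5),('s16',375.8,136),('d16',346.4,362.7))
# hinge: scene & side candidates
for a in [(303,258),(320,245),(290,265)]:
  for b in [(485,165),(482,185),(490,150)]:
    P(f'H{a}{b}',('s16',345+a[0]/10,125+a[1]/10),('d16',320+(b[0]-400)*45/400,325+b[1]*45/400))
```

```text
eL [463.5 213.6  82.8] [[np.float64(2.2), np.float64(-4.3)], [np.float64(-1.3), np.float64(-0.1)], [np.float64(-2.7), np.float64(-1.0)]]
eR [468.3 274.4  81.9] [[np.float64(-2.3), np.float64(-3.7)], [np.float64(-0.9), np.float64(-0.9)], [np.float64(-3.3), np.float64(0.2)]]
H(303, 258)(485, 165) [503.2 241.1  79.2] [[np.float64(0.0), np.float64(0.0)], [np.float64(0.1), np.float64(-0.0)]]
H(303, 258)(482, 185) [502.2 243.4  76.6] [[np.float64(0.4), np.float64(0.1)], [np.float64(0.5), np.float64(-0.1)]]
H(303, 258)(490, 150) [503.7 239.3  81.1] [[np.float64(-0.3), np.float64(-0.1)], [np.float64(-0.4), np.float64(0.1)]]
H(320, 245)(485, 165) [503.5 244.2  82. ] [[np.float64(-0.5), np.float64(-0.2)], [np.float64(-0.6), np.float64(0.2)]]
H(320, 245)(482, 185) [502.5 246.5  79.4] [[np.float64(-0.2), np.float64(-0.1)], [np.float64(-0.2), np.float64(0.1)]]
H(320, 245)(490, 150) [504.  242.4  83.9] [[np.float64(-0.8), np.float64(-0.3)], [np.float64(-1.1), np.float64(0.3)]]
H(290, 265)(485, 165) [502.7 239.   77.5] [[np.float64(0.5), np.float64(0.2)], [np.float64(0.7), np.float64(-0.2)]]
H(290, 265)(482, 185) [501.7 241.4  74.9] [[np.float64(0.8), np.float64(0.3)], [np.float64(1.1), np.float64(-0.3)]]
H(290, 265)(490, 150) [503.2 237.2  79.4] [[np.float64(0.2), np.float64(0.1)], [np.float64(0.2), np.float64(-0.1)]]
```

Request:
step_arm([
  [0.005,-0.01,0.02,0,0,0],
  [0.02,-0.035,0.05,0,0,0],
  [0.045,-0.08,0.08,0,0,0],
  [0.08,-0.14,0.105,0,0,0],
  [0.12,-0.21,0.1125,0,0,0],
  [0.16,-0.285,0.1125,0,0,0],
  [0.2,-0.36,0.1125,0,0,0],
  [0.24,-0.435,0.1125,0,0,0],
  [0.28,-0.505,0.1125,0,0,0],
  [0.315,-0.57,0.1125,0,0,0],
  [0.345,-0.62,0.1125,0,0,0],
  [0.365,-0.655,0.1125,0,0,0],
])

```text
clock: 13.38
position: [613.1, -17.7, 264.3]
ee_rot: [0.036, 0.999, -0.001, -0.027]
contact_force: [-1.4, 1.5, -2.3]
gripper_width: 28.2
```

Request:
step_arm([
  [0.01,-0.02,0,0,0,0],
  [0.0155,-0.03,0,0,0,0],
  [0.0175,-0.0325,0,0,0,0],
  [0.0175,-0.0325,0,0,0,0],
  [0.0175,-0.0325,0,0,0,0],
])

```text
clock: 13.8
position: [618.9, -27.3, 264.5]
ee_rot: [0.034, 0.999, -0.001, -0.027]
contact_force: [-0.7, 0.9, -1.8]
gripper_width: 28.6
```

Run:
```python
from h import *
look(17,(240,150,160,120,5),(260,170,100,120),(270,170,100,120))
```

```text
[619.  -27.2 264.6] [ 0.034  0.999 -0.001 -0.027] 13.95 28.6 [-1.1 -0.2 -2.3] [ 0.07 -0.14  0.02]
```

View pics/w17.png

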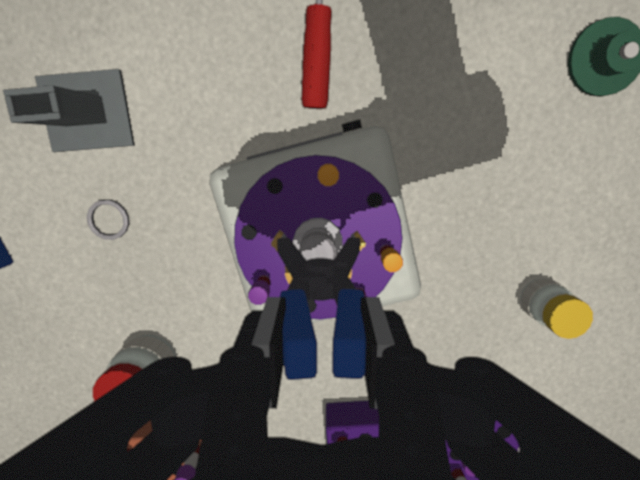

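View pics/g17.png

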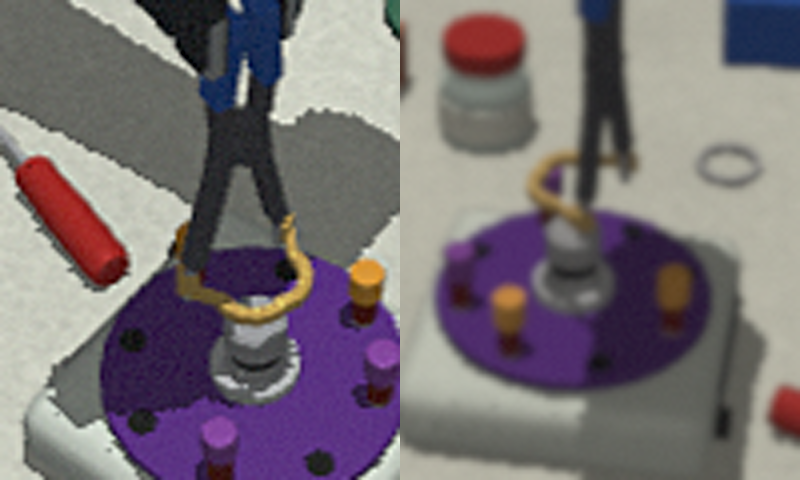

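Run:
```python
from h import *
def two(fa,oa,fb,ob,w,out):
    a=cv2.imread(f'pics/{fa}.png')[oa[1]:oa[1]+w,oa[0]:oa[0]+w];b=cv2.imread(f'pics/{fb}.png')[ob[1]:ob[1]+w,ob[0]:ob[0]+w]
    cv2.imwrite(f'pics/{out}.png',np.hstack([cv2.resize(a,(400,400),interpolation=cv2.INTER_CUBIC),cv2.resize(b,(400,400),interpolation=cv2.INTER_CUBIC)]))
two('s0' if 0 else 'scene0',(300,235),'side0',(290,215),40,'z0')
two('s17',(295,215),'d17',(295,200),45,'z17')
```

```text
(no output)
```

View pics/z0.png

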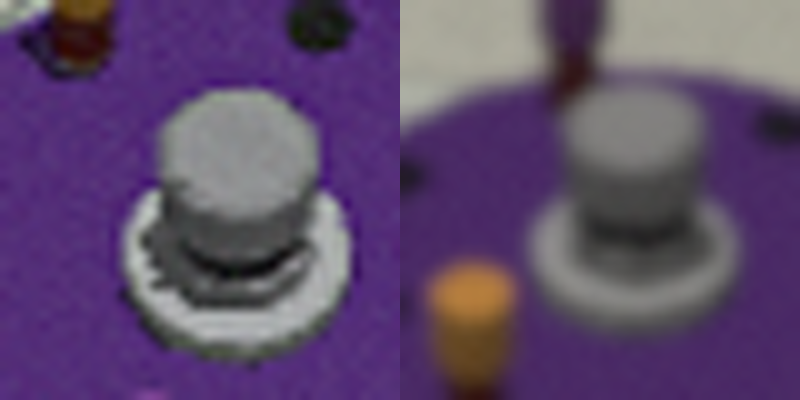

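View pics/z17.png

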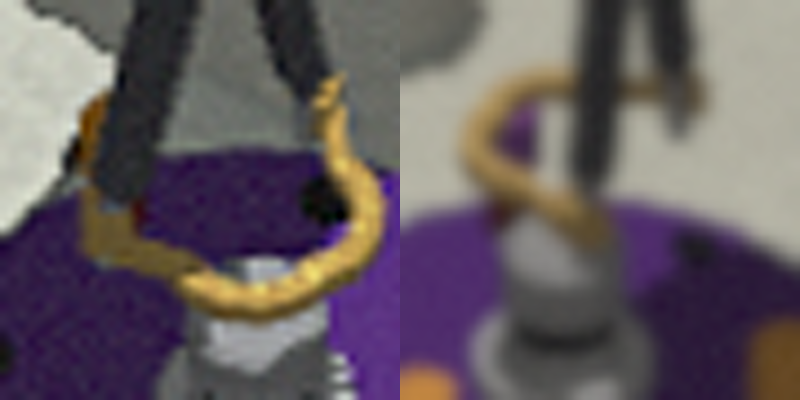

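View pics/w17c.png

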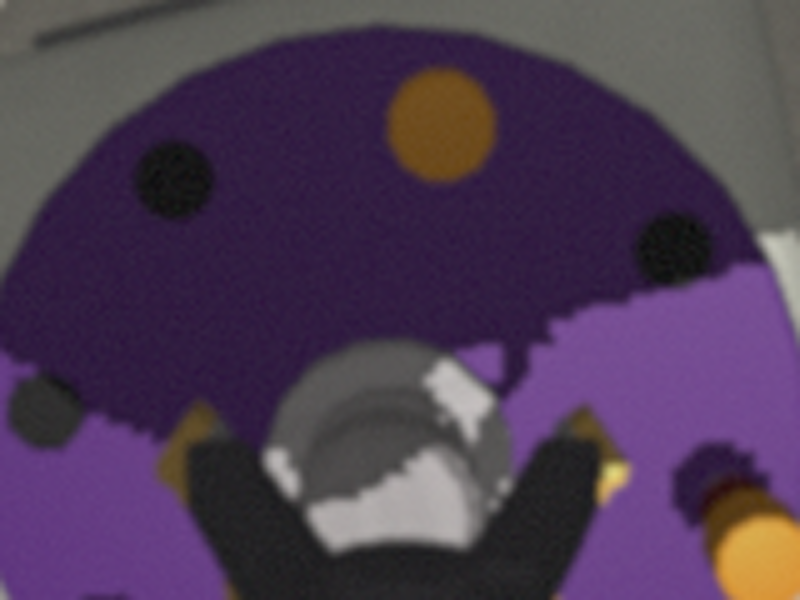

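Run:
```python
from h import *
P('top',('scene0',324.0,250.2),('side0',313.5,227.5))
for z in (58,60,62): print('hub',z,onz('w17',240+391/5,150+459/5,z), (onz('w17',240+512/5,150+459/5,z)-onz('w17',240+270/5,150+459/5,z))[1])
# disc: contour fit in w17 and scene0
for f in ('scene0','side0'):
    hsv=cv2.cvtColor(cv2.imread(f'pics/{f}.png'),cv2.COLOR_BGR2HSV)
    m=cv2.inRange(hsv,(120,80,30),(150,255,255)); k,l,st,c=cv2.connectedComponentsWithStats(m)
    i=1+np.argmax([s[4] if abs(cc[0]-318)<25 else 0 for s,cc in zip(st[1:],c[1:])]); print(f,st[i],c[i])
    cn,_=cv2.findContours((l==i).astype(np.uint8),cv2.RETR_EXTERNAL,cv2.CHAIN_APPROX_NONE); h=cv2.convexHull(max(cn,key=len)); e=cv2.fitEllipse(h); print(e)
    for z in (50,52,54): print(z,onz(f,*e[0],z))
# ring here: eyes & hinge
s=lambda x,y:('s17',295+x*45/400,215+y*45/400); d=lambda x,y:('d17',295+(x-400)*45/400,200+y*45/400); w=lambda x,y:('w17',240+x/5,150+y/5)
P('eL',s(105,235),d(698,90)); P('eR',s(330,95),d(597,225));
P('eL',w(170,455),s(105,235),d(698,90)); P('eR',w(620,455),s(330,95),d(597,225));
P('H',s(290,295),d(478,135)); P('H',s(310,285),d(476,150));P('H',s(270,300),d(485,120))
P('pinL',w(215,425),s(115,260),d(680,125))
```

```text
top [636.8 -33.7  94.8] [[np.float64(-0.7), np.float64(-0.3)], [np.float64(-0.7), np.float64(0.2)]]
hub 58 [637.65680672 -33.24571258  58.        ] 42.98249256458967
hub 60 [637.17797264 -33.18003573  60.        ] 42.73895367077588
hub 62 [636.69913856 -33.11435888  62.        ] 42.49541477696208
scene0 [ 285  232   77   66 3244] [322.86991369 265.66553637]
((323.1486511230469, 264.2807922363281), (65.52631378173828, 77.3274917602539), 90.22396850585938)
50 [638.70650133 -35.50594124  50.        ]
52 [639.70277596 -36.39855295  52.        ]
54 [640.69905059 -37.29116466  54.        ]
side0 [ 279  223   68   44 1663] [312.39266386 246.42032471]
((312.5928955078125, 244.330810546875), (44.43031692504883, 68.40744018554688), 91.84335327148438)
50 [636.52181642 -32.55116313  50.        ]
52 [635.67952833 -30.25995967  52.        ]
54 [634.83724025 -27.96875621  54.        ]
eL [615.7 -60.3 126.9] [[np.float64(-2.0), np.float64(-0.9)], [np.float64(-1.8), np.float64(0.6)]]
eR [619.7  -1.3 127.5] [[np.float64(-2.0), np.float64(-0.8)], [np.float64(-1.9), np.float64(0.5)]]
eL [616.8 -61.3 127.5] [[np.float64(1.3), np.float64(-2.2)], [np.float64(-2.1), np.float64(-0.4)], [np.float64(-2.1), np.float64(-0.0)]]
eR [ 6.205e+02 -1.000e-01  1.284e+02] [[np.float64(-2.6), np.float64(-2.4)], [np.float64(-1.2), np.float64(-1.2)], [np.float64(-2.5), np.float64(0.4)]]
H [655.8 -36.8 121.4] [[np.float64(1.3), np.float64(0.5)], [np.float64(1.2), np.float64(-0.3)]]
H [655.3 -31.8 120.3] [[np.float64(0.9), np.float64(0.4)], [np.float64(0.8), np.float64(-0.2)]]
H [655.3 -41.3 123. ] [[np.float64(1.6), np.float64(0.6)], [np.float64(1.4), np.float64(-0.4)]]
pinL [617.3 -57.6 117.5] [[np.float64(-0.9), np.float64(1.2)], [np.float64(-1.3), np.float64(-0.9)], [np.float64(-1.1), np.float64(0.7)]]
```

Run:
```python
from h import *
# half model mid-band: circle r16 about center 16 from hinge, rotated 0.3 ; print projected extents for tilt options
def ring(hx,hy,z,yaw,pitch,th=0.3):
    pts=[]
    for s in (1,-1):
        a=np.linspace(0,2.2,40); p=np.c_[-16+16*np.cos(a), s*16*np.sin(a),0*a]
        c,sn=np.cos(s*th),np.sin(s*th)
        # opening: eyes (x negative) go outward (s*y)
        R=np.array([[c,sn,0],[-sn,c,0],[0,0,1]])
        pts.append(p@R.T)
    p=np.vstack(pts)
    p[:,2]+= -(p[:,0]+36)*np.sin(pitch)
    Rz=np.array([[np.cos(yaw),-np.sin(yaw),0],[np.sin(yaw),np.cos(yaw),0],[0,0,1]])
    return p@Rz.T+[hx,hy,z]
for hx in (655,):
  for pitch in (0,0.1):
    p=ring(hx,-33.4,125.2,-0.07,pitch)
    a=np.array([(proj('s17',q)-[295,215])*400/45 for q in p]); b=np.array([(proj('d17',q)-[295,200])*400/45+[400,0] for q in p])
    i=b[:,0].argmin(); j=a[:,1].argmax(); k=a[:,0].argmax(); m=b[:,1].argmin()
    print(pitch,'scene low',a[j].round(),'scene right',a[k].round(),'side left',b[i].round(),'side top',b[m].round())
```

```text
0 scene low [248. 305.] scene right [361. 221.] side left [469. 155.] side top [552.  94.]
0.1 scene low [252. 314.] scene right [361. 230.] side left [469. 167.] side top [563. 103.]
```

Run:
```python
from h import *
for z in (126,129,132): print('eyes w17',z,onz('w17',319,241,z),'pins',onz('w17',240+395/5,150+424/5,z-15))
g=cv2.cvtColor(cv2.imread('pics/w17c.png'),cv2.COLOR_BGR2GRAY)
crop('w17','w17z',265,205,110,65,7)
```

```text
eyes w17 126 [620.82607375 -30.39687463 126.        ] pins [619.59874587 -30.51387097 111.        ]
eyes w17 129 [620.1136164  -30.30484213 129.        ] pins [618.93418745 -30.42527033 114.        ]
eyes w17 132 [619.40115906 -30.21280962 132.        ] pins [618.26962904 -30.33666969 117.        ]
```

View pics/w17z.png

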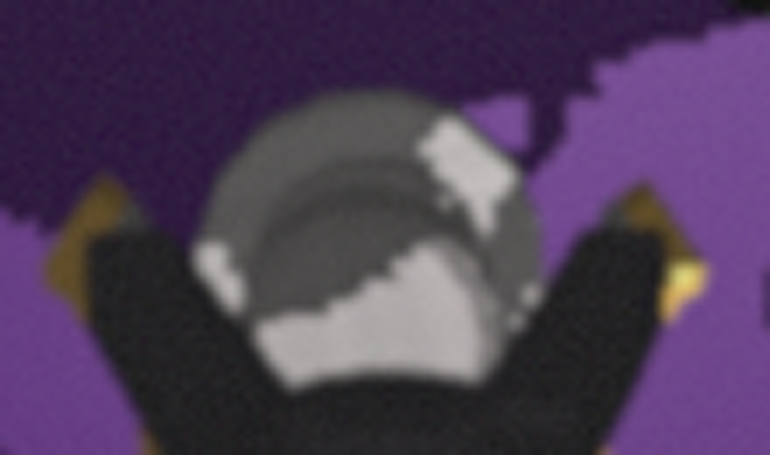

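Request:
step_arm([
  [0.002,-0.002,-0.01,0,0,0],
  [0.004,-0.0045,-0.02,0,0,0],
  [0.004,-0.0045,-0.035,0,0,0],
  [0.004,-0.0045,-0.05,0,0,0],
  [0.004,-0.0045,-0.06,0,0,0],
  [0.004,-0.0045,-0.0625,0,0,0],
  [0.004,-0.0045,-0.0625,0,0,0],
  [0.004,-0.0045,-0.0625,0,0,0],
])

```text
clock: 14.62
position: [620.9, -30.0, 239.4]
ee_rot: [0.035, 0.999, -0.001, -0.027]
contact_force: [0.5, 0.2, -1.5]
gripper_width: 28.2
```

```bash
cat >> h.py <<'E'
def two(fa,oa,fb,ob,w,out):
    a=cv2.imread(f'pics/{fa}.png')[oa[1]:oa[1]+w,oa[0]:oa[0]+w];b=cv2.imread(f'pics/{fb}.png')[ob[1]:ob[1]+w,ob[0]:ob[0]+w]
    cv2.imwrite(f'pics/{out}.png',np.hstack([cv2.resize(a,(400,400),interpolation=cv2.INTER_CUBIC),cv2.resize(b,(400,400),interpolation=cv2.INTER_CUBIC)]))
E
python3 - <<'E'
from h import *
look(18,(265,195,110,75,7),(260,170,100,120),(270,170,100,120))
two('s18',(300,230),'d18',(290,208),40,'z18')
E
```

```text
[621.  -29.9 239.7] [ 0.035  0.999 -0.001 -0.026] 14.7667 28.6 [ 0.5  0.2 -1.8] [ 0.01 -0.09 -0.02]
```

View pics/z18.png

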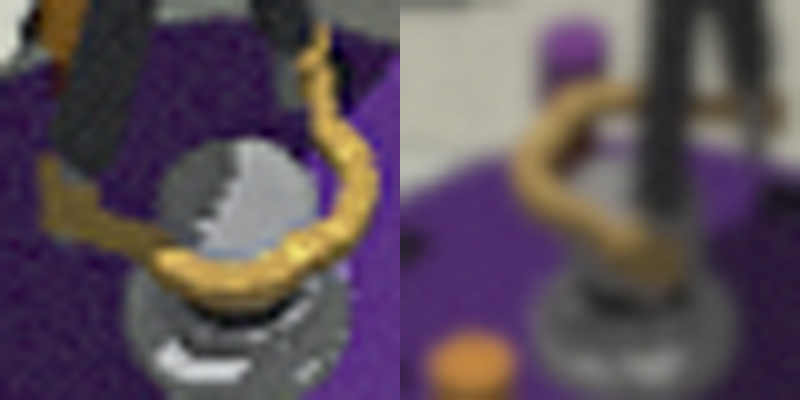

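View pics/w18c.png

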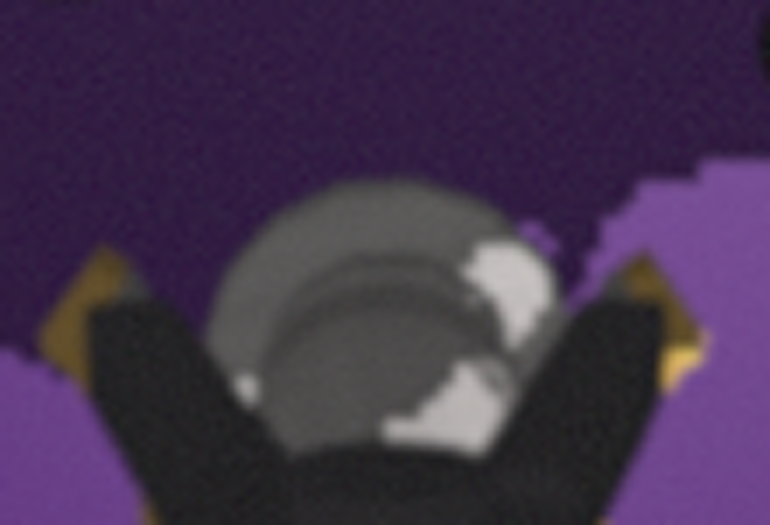

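```bash
cat >> h.py <<'E'
def ring(hx,hy,z,yaw,pitch=0,th=0.3):
    pts=[]
    for s in (1,-1):
        a=np.linspace(0,2.2,40); p=np.c_[-16+16*np.cos(a), s*16*np.sin(a),0*a]
        c,sn=np.cos(s*th),np.sin(s*th)
        pts.append(p@np.array([[c,sn,0],[-sn,c,0],[0,0,1]]).T)
    p=np.vstack(pts); p[:,2]+= -(p[:,0]+36)*np.sin(pitch)
    Rz=np.array([[np.cos(yaw),-np.sin(yaw),0],[np.sin(yaw),np.cos(yaw),0],[0,0,1]])
    return p@Rz.T+[hx,hy,z]
E
python3 - <<'E'
from h import *
for dx,dy in ((0,0),(-2,0),(0,2)):
 for z in (100,103):
  p=ring(637+21+dx,-33.3-1.5+dy,z,-0.07)
  a=np.array([(proj('s18',q)-[300,230])*10 for q in p]); b=np.array([(proj('d18',q)-[290,208])*10+[400,0] for q in p])
  i=b[:,0].argmin(); j=a[:,1].argmax(); k=a[:,0].argmax(); m=b[:,1].argmin()
  print(dx,dy,z,'scene low',a[j].round(),'right',a[k].round(),'side left',b[i].round(),'top',b[m].round())
t=[636.9,-33.3,94.8]; print((proj('s18',t)-[300,230])*10,(proj('d18',t)-[290,208])*10+[400,0])
E
```

```text
0 0 100 scene low [233. 286.] right [359. 192.] side left [517. 183.] top [609. 114.]
0 0 103 scene low [233. 276.] right [359. 183.] side left [517. 172.] top [609. 103.]
-2 0 100 scene low [226. 279.] right [352. 185.] side left [526. 185.] top [618. 116.]
-2 0 103 scene low [226. 270.] right [352. 176.] side left [526. 174.] top [618. 105.]
0 2 100 scene low [241. 280.] right [367. 186.] side left [514. 188.] top [606. 119.]
0 2 103 scene low [242. 270.] right [367. 177.] side left [514. 177.] top [606. 108.]
[234.40827244 197.97484697] [627.04413205 197.75047217]
```

Request:
step_arm([
  [0.0015,0.002,0,0,0,0],
  [0.0015,0.002,-0.006,0,0,0],
  [0.0015,0.002,-0.012,0,0,0],
  [0.0015,0.002,-0.018,0,0,0],
  [0.0015,0.002,-0.024,0,0,0],
  [0.0015,0.002,-0.03,0,0,0],
  [0.0015,0.002,-0.036,0,0,0],
  [0.0015,0.002,-0.036,0,0,0],
])

```text
clock: 15.43
position: [621.0, -29.1, 224.1]
ee_rot: [0.035, 0.999, -0.001, -0.027]
contact_force: [0.1, 0.4, -1.6]
gripper_width: 28.0
```

Run:
```python
from h import *
look(19,(265,195,110,75,7),(260,170,100,120),(270,170,100,120))
two('s19',(300,235),'d19',(290,213),40,'z19')
```

```text
[621.5 -29.1 225. ] [ 0.035  0.999 -0.001 -0.027] 15.5833 28.5 [-0.5 -1.1 -1.4] [ 0.03 -0.1  -0.06]
```

View pics/z19.png

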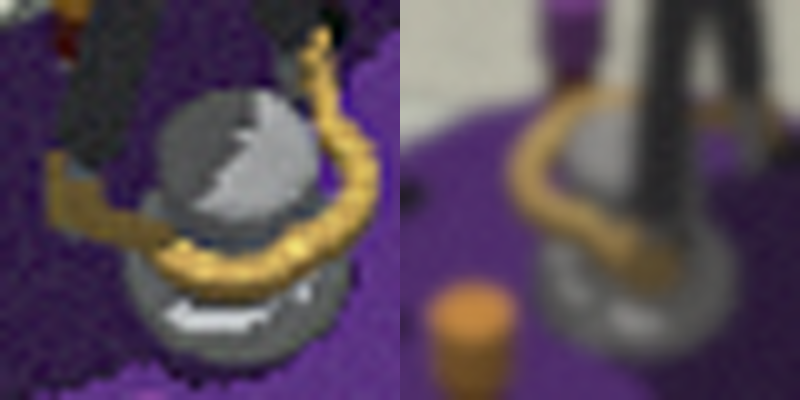

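View pics/w19c.png

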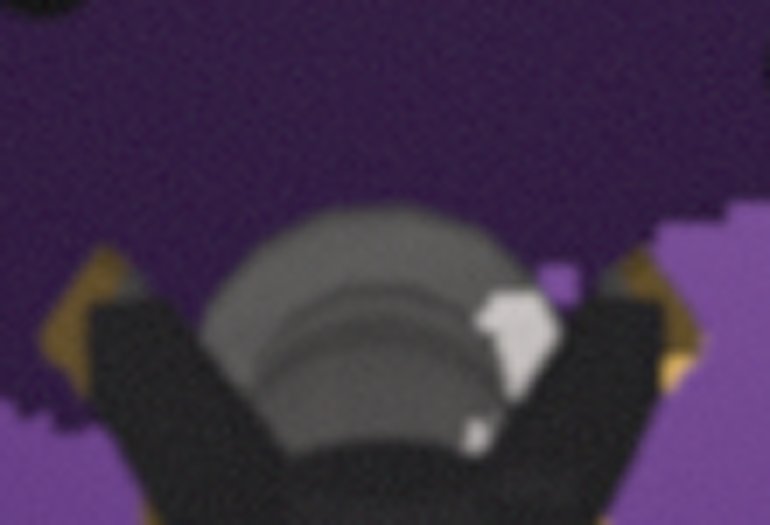

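Run:
```python
from h import *
for z in (86,88.5):
  p=ring(637+21,-33.3-1.5,z,-0.07)
  a=np.array([(proj('s19',q)-[300,235])*10 for q in p])+[6,4]; b=np.array([(proj('d19',q)-[290,213])*10+[400,0] for q in p])+[8,-3]
  i=b[:,0].argmin(); j=a[:,1].argmax(); k=a[:,0].argmax(); m=b[:,1].argmin()
  print(z,'scene low',a[j].round(),'right',a[k].round(),'side left',b[i].round(),'top',b[m].round())
# wrist: cols
for c,z in ((382,60),(381,94.8),(372,91)):
  K,T=load('w19'); d=T[2,3]-z; print(c,(265+c/7-K[0,2])*d/K[0,0])
```

```text
86 scene low [239. 282.] right [363. 189.] side left [525. 182.] top [617. 113.]
88.5 scene low [239. 274.] right [364. 181.] side left [525. 173.] top [617. 104.]
382 -2.411461826578685
381 -2.237922421389598
372 -3.150093995269018
```

Request:
step_arm([
  [0,0.001,-0.006,0,0,0],
  [0,0.001,-0.012,0,0,0],
  [0,0.001,-0.018,0,0,0],
  [0,0.001,-0.024,0,0,0],
  [0,0.001,-0.03,0,0,0],
  [0,0.001,-0.036,0,0,0],
  [0,0.001,-0.039,0,0,0],
  [0,0.001,-0.039,0,0,0],
  [0,0.001,-0.039,0,0,0],
])

```text
clock: 16.33
position: [621.4, -28.7, 209.3]
ee_rot: [0.035, 0.999, -0.001, -0.027]
contact_force: [-0.1, -0.5, -2.8]
gripper_width: 28.7
```

Run:
```python
from h import *
look(20,(265,195,110,75,7),(260,170,100,120),(270,170,100,120))
two('s20',(300,240),'d20',(290,218),40,'z20')
for z in (71,73.3,76):
  p=ring(637+21,-33.3-1.5,z,-0.07)
  a=np.array([(proj('s20',q)-[300,240])*10 for q in p])+[6,4]; b=np.array([(proj('d20',q)-[290,218])*10+[400,0] for q in p])+[8,-3]
  i=b[:,0].argmin(); j=a[:,1].argmax(); k=a[:,0].argmax(); m=b[:,1].argmin()
  print(z,'scene low',a[j].round(),'right',a[k].round(),'side left',b[i].round(),'top',b[m].round())
```

```text
[621.5 -28.7 209.5] [ 0.035  0.999 -0.001 -0.026] 16.4833 28.3 [-0.4  0.8 -1.3] [-0.   -0.11 -0.02]
71 scene low [239. 276.] right [362. 184.] side left [526. 187.] top [616. 117.]
73.3 scene low [239. 269.] right [362. 177.] side left [526. 179.] top [617. 109.]
76 scene low [239. 262.] right [362. 169.] side left [526. 169.] top [617.  99.]
```

View pics/z20.png

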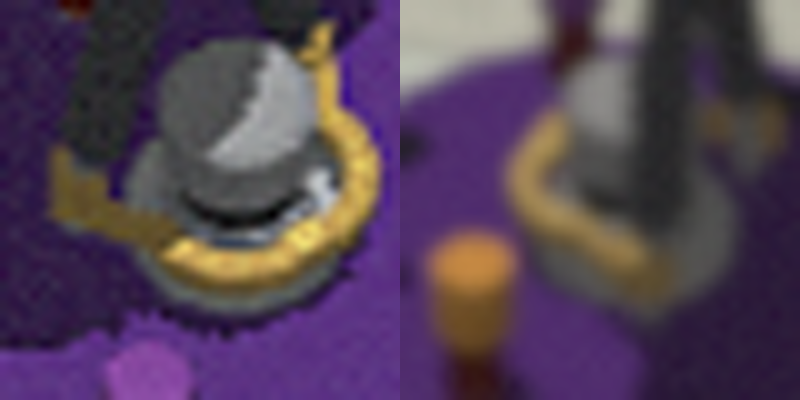

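View pics/w20c.png

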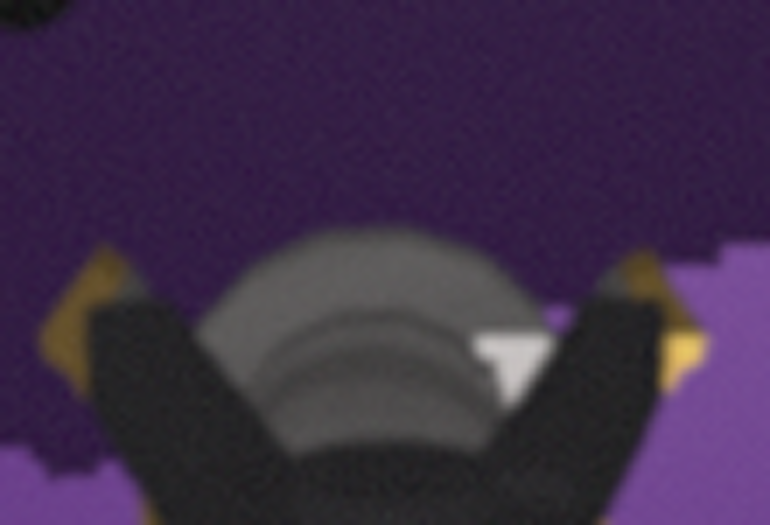

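Request:
step_arm([
  [0,0,0,0,0,0],
  [0,0,0,0,0,0],
  [0,0,0,0,0,0],
])

```text
clock: 16.73
position: [621.4, -28.7, 209.4]
ee_rot: [0.035, 0.999, -0.001, -0.027]
contact_force: [0.3, 0.8, -1.8]
gripper_width: 28.0
```

Run:
```python
from h import *
s=arm.read_state(); print(s['position'],s['contact_force'],s['gripper_width'],s['clock'])
print(arm.job_done())
```

```text
[621.43003534 -28.66282614 209.40984959] [ 0.28966769  0.81775796 -1.79844451] 27.961184150212027 16.7333
the job is handed in; nothing more can be done
None
```

I drew the pliers from the stand, spread the ring with the pins in both eyes, and lifted it off the pedestal. I then slid it down the spindle to the groove and handed in at 16.7 s, still squeezing. `job_done()` gives no verdict, so success is not confirmed.

**Last checks**
- **Position:** in the scene and side views the ring lay within about 1 mm of centred on the spindle. Its mid-band was at z of about 73.5 to 74 mm, against an estimated groove height of 73.3 mm.
- **Force and grip:** the sensed external force was about 2 N, close to the weight carried, so nothing showed pressing on the spindle. The fingers were held off at 28 mm although commanded to 23 mm, so the pliers were at their stop.
- **Level:** the ring looked level within a few hundredths of a radian when checked above the pedestal and again above the spindle.

**Disagreements**
- **Wrist view:** during the descent it put the ring about 1 mm towards -y; after a small shift the difference was about half a millimetre.
- **Side view:** before the squeeze it put the pins up to 5 mm off the eyes. I went by the wrist view, and both pins seated.
- **Pliers in the jaws:** they rolled and pitched about 0.05 rad while lightly held. I squeezed them once in free air, which took out most of the roll, and tilted the tool to correct the pitch before spreading the ring.

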